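# Unpack the nested lunch carrier for drying

### The job

Take the stacked lunch carrier apart for drying, one piece at a time from the top down: set the lid (handle up), then the top tin, then the middle tin upright on the grey drip tray, lifting any sauce pots out of the tins and standing them upright in the yellow tray, and finish with the bottom tin on the drip tray, pushed flush into the corner against both white stop rails. Some time along the way push the lunch spoon's handle fully home into the spring clip, handle centred between the two pairs of prongs, and leave everything else on the counter where it is.

Things in the scene. Friction and masses are not known exactly. Their poses are not given: they have to be found in the camera images.
- lid_grip (a point): Lid of the lunch carrier: steel plate 110 (its x) x 62 (its y) mm with a black handle bar on top, 60 mm long (its x), 14 mm wide (its y), 34 mm tall. The point is the middle of the handle's length and width, 10 mm below its top, 24 mm above the plate's upper face and 34 mm above the underside of the lid's foot. The foot, 4 mm deep, sits in the top tin's rim. z up.
- tin_top_c (a point): Open rectangular steel tin, 110 (its x) x 62 (its y) x 52 mm tall, walls 3 mm, red band round its sides. The point is its centre, 26 mm above its underside; z up. Its bottom 5 mm is a foot 99 x 51 mm that nests in the rim of the tin below, and its inner floor is 8 mm above its underside, so stacked tins repeat every 47 mm. Top tin of the stack, under the lid.
- tin_mid_c (a point): Open rectangular steel tin, 110 (its x) x 62 (its y) x 52 mm tall, walls 3 mm, yellow band round its sides. The point is its centre, 26 mm above its underside; z up. Its bottom 5 mm is a foot 99 x 51 mm that nests in the rim of the tin below, and its inner floor is 8 mm above its underside, so stacked tins repeat every 47 mm. Middle tin.
- tin_base_c (a point): Open rectangular steel tin, 110 (its x) x 62 (its y) x 52 mm tall, walls 3 mm, green band round its sides. The point is its centre, 26 mm above its underside; z up. Its bottom 5 mm is a foot 99 x 51 mm that nests in the rim of the tin below, and its inner floor is 8 mm above its underside, so stacked tins repeat every 47 mm. Bottom tin; it stands on the counter (z = 0 below it).
- pot_a_c (a point): Round sauce pot with a closed orange cap, 36 mm diameter, 34 mm tall, about 60 g; the point is its centre, 17 mm up. It stands inside the top tin (may be absent), kept near the middle of its floor by two ribs, 6 mm tall, that cross the floor 28 mm either side of the centre, so at least 24 mm stay free between it and the tin's end walls; little room towards the long walls.
- pot_b_c (a point): Round sauce pot with a closed green cap, 36 mm diameter, 34 mm tall, about 60 g; the point is its centre, 17 mm up. It stands inside the middle tin (may be absent), kept near the middle of its floor by two ribs, 6 mm tall, that cross the floor 28 mm either side of the centre, so at least 24 mm stay free between it and the tin's end walls; little room towards the long walls.
- pot_c_c (a point): Round sauce pot with a closed blue cap, 36 mm diameter, 34 mm tall, about 60 g; the point is its centre, 17 mm up. It stands inside the bottom tin (may be absent), kept near the middle of its floor by two ribs, 6 mm tall, that cross the floor 28 mm either side of the centre, so at least 24 mm stay free between it and the tin's end walls; little room towards the long walls.
- spoon_handle (a point): Spoon lying on the counter: straight round red handle, 14 mm diameter, 130 mm long, along its x; the point is the middle of the handle's length, on its axis (7 mm above the counter). The steel bowl, 42 mm wide and 8 mm thick, lies at +x, 64 to 106 mm from the point; its underside is level with the handle's underside.
- tray_mid (a point): Middle of the upper face of the fixed grey drip tray, a flat board 280 (x) x 250 (y) mm, upper face 6 mm above the counter. White stop rails 12 mm wide stand 15 mm above the board along its +x and +y edges (at these edges only); the free board reaches x -140 to +128 mm and y -125 to +113 mm from this point. z up.
- tray_corner (a point): Inner corner of the drip tray where the two stop rails meet, at the height of the board's upper face. Axes as the tray's: the rails' inner faces are this point's planes x = 0 and y = 0; the board lies towards -x and -y. A tin with its long side along x and flush with both rails has its centre at x = -55, y = -31 mm from here, 26 mm above (long side along y serves too).
- pot_tray_mid (a point): Centre of the inner floor of the fixed yellow pot tray, a square tray 160 x 160 mm with a 5 mm rim wall 18 mm tall overall (13 mm above its floor; floor 5 mm above the counter); inside 150 x 150 mm, sides along x and y of this point.
- clip_seat (a point): Fixed white spring clip, two blue sprung jaws, foot 130 x 100 x 8 mm. The point: middle of the handle's axis when home, 43 mm above the counter; handle along its x, bowl to either end. Prong pairs 42 mm either side along x, each 14 mm long; open between them down to 17 mm. The mouth flares to 24 mm, 24 mm above the point; pressing straight down with 5 to 15 N spreads the jaws and snaps it home.
- steel_cup: Plain steel cup, 72 mm wide, 85 mm tall, a bystander to be left alone; origin at the centre of its underside.
- red_tumbler: Red plastic tumbler, 70 mm wide, 110 mm tall, a bystander to be left alone; origin at the centre of its underside.
- enamel_mug: Blue enamel mug with an ear, 76 mm wide, 75 mm tall, a bystander to be left alone; origin at the centre of its underside.
- soap: Green dish-soap bottle, 60 mm wide, 170 mm tall, a bystander to be left alone; origin at the centre of its underside.
- sponge: Yellow sponge block, 100 x 65 x 30 mm, a bystander to be left alone; origin at the centre of its underside.
- jar: Amber glass jar, 70 mm wide, 100 mm tall, a bystander to be left alone; origin at the centre of its underside.
Things that resemble listed ones, but are neither listed nor needed, are in the scene too. Of the things that look like the part that bears spoon_handle, the smaller one is meant.

How it is judged:
By the outcome, as a careful person would: the job done as asked, in the order asked, and still so for the second after the job is handed in, with the robot touching nothing.
Of pot_a, pot_b, pot_c only 1 to 3 are there at a start; the rules pass over those that are not, and their reading is None.
At some moment in a run one of spoon, pot_a, pot_b, pot_c may be knocked a few centimetres aside while the robot is not near it.
Once in a run the grip may slacken for a moment while it holds something.
It also fails if it takes over 210 s, if anything falls off the work surface, if the arm or the gripper's body presses on something with over 40 N, if the wrist force passes 120 N, or if a joint passes its speed limit or range.

### The arm

A 6-joint arm with a two-finger parallel gripper is mounted at the origin on the work surface. World frame = base frame: x ahead of the robot, y to its left, z up, the work surface at z = 0. Lengths are in mm, angles in degrees, forces in N, time in s.
With the tool pointing down it reaches from about 350 to 975 mm from the base axis. Payload 17.4 kg.
Tool frame: the origin (TCP) lies between the finger pads; the fingertips stand 25 mm ahead of it and the grasp point (between the pads) lies 6 mm ahead of it; z points along the fingers, y is the direction in which the jaws open and shut (so a half turn about z gives the same grasp; the last joint's range is limited). The gripper opens to 85 mm and grips with 20 to 120 N. Pads are 22 mm wide; open, the fingers measure 114 mm over their backs; the gripper's body (76 mm by 85 mm) begins 54 mm behind the grasp point. The pads swing forward as they close: fully open they stand 13 mm farther back than shut.
Start: joints at [-75.332, 6.646, 82.598, -0, 90.757, -2.166], TCP at [195.465, -646.085, 256.303] pointing down, gripper open.
Joint ranges: [-162.19, 162.19], [-47.58, 125.68], [4.15, 143.07], [-65.23, 245.23], [0.69, 171.88], [-170.13, 170.13]. Speed limits (degrees/s): [108.29, 108.29, 127.2, 180, 180, 180].

### API

Orientations are given as [roll, pitch, yaw] about the fixed x, y, z axes, in that order (R = Rz(yaw) Ry(pitch) Rx(roll)).
In Python, from rig import robot gives the robot as it stands.
- The arm moves only by the tool drive_tool, never from a script. Its argument "plan" is a list of rows, each a list of 3 entries, a list of its own where there are three numbers: the shift along the world's x, y, z scaled (see below), then the turn, a rotation vector about the world's x, y, z scaled (see below), then the opening, from 0 (shut) to 1 (fully open). A call has 1 to 20 rows; each row shifts and turns the commanded pose from where the row before left it; what a row does not reach is not made up. The controller multiplies each number of a shift by 0.02 m and each number of a turn by 8 degrees. A row lasts 1/10 s, in which the tool goes at most 50 mm and 8.59 degrees, less where a joint would pass 70% of its speed; a pose out of reach is approached as far as the arm can. A call with a number of a shift or a turn outside -1 to 1 is refused whole. A call with a gripper value outside its range is refused whole. The fingers move at their own pace and stop on an object; the grip force is fixed at half the most. Time passes only in rows, so rows that do not move let the fingers close. It gives the time, the measured TCP pose, the force and the opening at its end, in the units of the state.
- robot.read_state(): the state, without advancing time (a new reading comes with each control period).
- robot.capture(name): name is "scene" or "top" or "wrist"; returns a dict with "frame" (480x640x3 uint8, red, green, blue), "mtx" (3x3 intrinsics, pixels), "camera_from_world" (4x4, takes a point from world to camera coordinates). Camera axes: x right, y up, looking along -z (the intrinsics and any distortion apply to the point x, -y, -z); pixel columns grow to the right and rows downward; lengths in mm; the calibration is good to about 2 mm. The wrist camera is an equidistant fisheye: a pixel r from the principal point sees the ray r / f radians off the axis. A picture is of the moment at which its call begins. There is no depth.
- robot.job_done(): hands the job in, once; it reports no verdict.
The state is a dict: "t": time; "joint_positions": joint angles; "qvel": joint speeds; "effort": joint torques, N m; "ee_pos": TCP position; "tool_rot": TCP orientation; "contact_force": force on the tool from outside, world axes, zero at the start; "torque": the same for the moment, N m; "width": finger opening in mm.
Only numpy, scipy, OpenCV 4.12 (cv2) and the standard library are available. Lean on these libraries where they do the work, as an engineer would, in place of code of your own. Each camera call takes 0.05 s, during which the arm holds its last target. There are 200 camera calls.

## Working session

There is one attempt and no reset: what is moved stays moved. The work goes in short steps, Python scripts to look and compute and a tool call to move; the robot and the scene stay as the last step left them, time stands still between calls to the robot, and variables do not carry over. Pictures are saved under pics/ and viewed, about 12 in all and at most 16, crops included, and the job is handed in when it is done.

Besides the shell and the picture viewer there is one more tool, called after "Emit:" by a JSON object that holds its "name" and its "arguments", one argument or row to a line. drive_tool: Moves the arm, as the interface text tells. Shifts and turns lie within -1 to 1; 1 stands for 0.02 m of shift or 8 degrees of turn. Its arguments: {"type":"object","properties":{"plan":{"type":"array"}},"required":["plan"]}

```bash
mkdir -p pics; ls; cat > h.py <<'E'
import numpy as np, cv2
from rig import robot
def cap(n,f=None):
    c=robot.capture(n)
    if f: cv2.imwrite(f'pics/{f}.png',c['frame'][:,:,::-1])
    return c
def ray(c,u,v,fish=False):
    K=np.array(c['mtx']);T=np.array(c['camera_from_world'])
    x=(u-K[0,2])/K[0,0];y=(v-K[1,2])/K[1,1]
    if fish:
        r=np.hypot(x,y);s=np.sin(r)/r if r>1e-9 else 1;d=np.array([x*s,-y*s,-np.cos(r)])
    else: d=np.array([x,-y,-1.])
    R=T[:3,:3];return -R.T@T[:3,3],R.T@d
def onz(c,u,v,z,fish=False):
    o,d=ray(c,u,v,fish);return (o+d*(z-o[2])/d[2]).round(1)
def proj(c,p,fish=False):
    K=np.array(c['mtx']);T=np.array(c['camera_from_world'])
    q=T[:3,:3]@np.array(p,float)+T[:3,3];x,y,z=q[0],-q[1],-q[2]
    if fish:
        r=np.hypot(x,y);t=np.arctan2(r,z);x,y=x/r*t,y/r*t
    else: x,y=x/z,y/z
    return np.array([K[0,0]*x+K[0,2],K[1,1]*y+K[1,2]]).round(1)
def st():
    s=robot.read_state();print({k:np.round(s[k],2).tolist() for k in('t','joint_positions','ee_pos','tool_rot','contact_force','width')})
E
python3 - <<'E'
from h import *
st()
a=cap('top','top1');b=cap('scene','scene1')
for c in(a,b): print(np.array(c['mtx']).round(1).tolist(), ray(c,320,240), [k for k in c])
E
```

```text
pics
{'t': 0.0, 'joint_positions': [-75.33, 6.67, 82.64, 0.0, 90.76, -2.17], 'ee_pos': [195.42, -645.91, 255.58], 'tool_rot': [-179.93, -0.0, 16.83], 'contact_force': [0.09, 0.17, 0.33], 'width': 85.54}
[[489.8, 0.0, 312.5], [0.0, 489.8, 246.8], [0.0, 0.0, 1.0]] (array([ 400.80916884,   20.49120877, 1398.6928512 ]), array([ 0.08582763, -0.0174494 , -0.99637291])) ['frame', 'mtx', 'camera_from_world']
[[441.7, 0.0, 322.6], [0.0, 441.7, 241.0], [0.0, 0.0, 1.0]] (array([1103.54482631, -274.91447077,  981.68313767]), array([-0.56406573,  0.25932147, -0.78397837])) ['frame', 'mtx', 'camera_from_world']
```

View pics/top1.png

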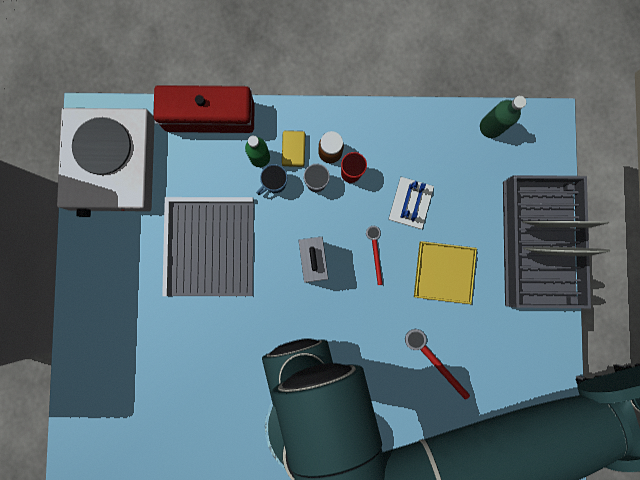

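View pics/scene1.png

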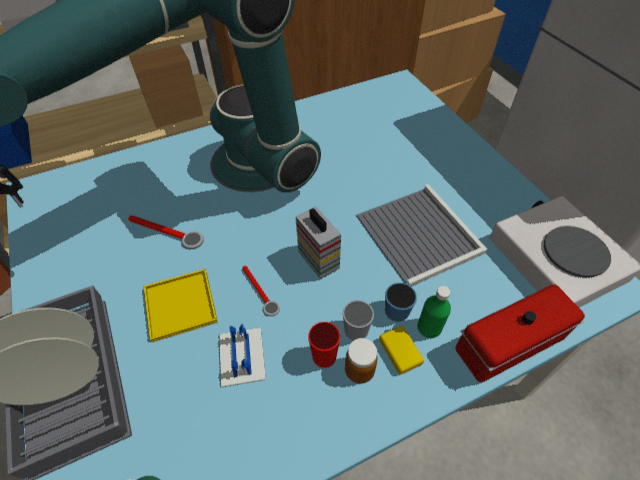

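The top view has +x up and +y left. Stack is at (314,260), drip tray at (210,247), yellow tray at (446,273) and clip at (412,202). The spoon candidates are the small one at (378,262), 47 px long handle, and the big one at (440,365). The small one fits the 130 mm handle. I'll measure next and confirm it in a crop.

```bash
cat > m.py <<'E'
from h import *
def rect(c,m,z,box,amin=20,fish=False,all=False):
    x0,y0,x1,y1=box;mm=np.zeros(m.shape,np.uint8);mm[y0:y1,x0:x1]=m[y0:y1,x0:x1]
    cs=cv2.findContours(mm,cv2.RETR_EXTERNAL,cv2.CHAIN_APPROX_NONE)[0]
    cs=[k for k in cs if cv2.contourArea(k)>amin]
    if not cs: return None
    k=max(cs,key=cv2.contourArea).reshape(-1,2)
    P=np.array([onz(c,u,v,z,fish)[:2] for u,v in k],np.float32)
    (cx,cy),(w,h),a=cv2.minAreaRect(P)
    if w<h: w,h,a=h,w,a+90
    a=(a+90)%180-90
    return np.round([cx,cy,w,h,a],1)
def hsv(c):
    f=cv2.cvtColor(c['frame'],cv2.COLOR_RGB2HSV).astype(int);return f[...,0],f[...,1],f[...,2]
E
python3 - <<'E'
from m import *
c=cap('top');h,s,v=hsv(c)
print('handle',rect(c,v<60,186,(295,230,330,285)))
print('lid',rect(c,(s<50)&(v>85)|(v<60),152,(295,230,335,290)))
print('tray',rect(c,(s<60),6,(160,192,262,305)))
print('rails',rect(c,(s<40)&(v>190),21,(160,192,262,305)))
print('ytray',rect(c,(h>20)&(h<35)&(s>120),18,(405,230,490,315)))
print('clip foot',rect(c,((s<40)&(v>170))|((h>100)&(s>150)),8,(380,165,445,240)))
print('blue',rect(c,((h>105)&(s>150)),60,(395,170,430,232)))
red=((h<8)|(h>172))&(s>150)&(v>80)
print('spoon',rect(c,red,8,(365,235,395,295)), 'big',rect(c,red,8,(410,335,480,410)))
print('bowl',rect(c,(s<60)&(v>60),8,(362,222,385,242)))
big=cv2.resize(c['frame'][160:310,290:490],None,fx=4,fy=4,interpolation=cv2.INTER_CUBIC)
cv2.imwrite('pics/crop1.png',big[:,:,::-1])
b=cap('scene');big=cv2.resize(b['frame'][200:390,210:390],None,fx=3.1,fy=3.1,interpolation=cv2.INTER_CUBIC)
cv2.imwrite('pics/crop2.png',big[:,:,::-1])
E
```

```text
handle [458.   15.4  61.1  14.    8.7]
lid [459.4  15.7 110.2  62.1   8.3]
tray [499.7 315.6 282.9 255.6   0.6]
rails [500.  314.9 277.  246.3   0.7]
ytray [ 432.  -356.6  162.3  158.2   83.7]
clip foot [ 632.6 -264.5  128.1  100.1  -15.9]
blue [ 632.3 -247.1  106.9   20.4  -15.9]
spoon [ 460.  -165.5  127.1   12.3    7.7] big [ 196.1 -317.7   68.5   17.1   41.9]
bowl [ 543.8 -154.9   40.    37.4  -90. ]
```

View pics/crop1.png

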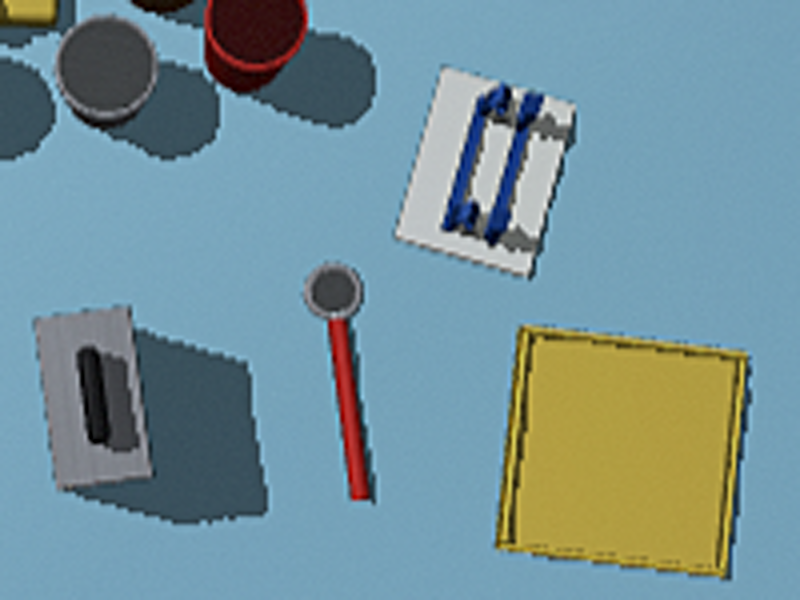

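Crop: small spoon's bowl at (333,292) and handle down to (362,498). It fits the 130 mm handle, so it is the one meant; the bigger spoon lies elsewhere. Clip jaws run along the long side of the foot. Now moving above the stack.

Emit:
{"name": "drive_tool", "arguments": {
  "plan": [
    [[0.386, 0.973, 0], [0, 0, -0.03], 1],
    [[0.386, 0.973, 0], [0, 0, -0.03], 1],
    [[0.386, 0.973, 0], [0, 0, -0.03], 1],
    [[0.386, 0.973, 0], [0, 0, -0.03], 1],
    [[0.386, 0.973, 0], [0, 0, -0.03], 1],
    [[0.386, 0.973, 0], [0, 0, -0.03], 1],
    [[0.386, 0.973, 0], [0, 0, -0.03], 1],
    [[0.386, 0.973, 0], [0, 0, -0.03], 1],
    [[0.386, 0.973, 0], [0, 0, -0.03], 1],
    [[0.386, 0.973, 0], [0, 0, -0.03], 1],
    [[0.386, 0.973, 0], [0, 0, -0.03], 1],
    [[0.386, 0.973, 0], [0, 0, -0.03], 1],
    [[0.386, 0.973, 0], [0, 0, -0.03], 1],
    [[0.386, 0.973, 0], [0, 0, -0.03], 1],
    [[0.386, 0.973, 0], [0, 0, -0.03], 1],
    [[0.386, 0.973, 0], [0, 0, -0.03], 1],
    [[0.386, 0.973, 0], [0, 0, -0.03], 1]
  ]
}}

```text
t: 1.9
ee_pos: [326.8, -314.4, 256.3]
tool_rot: [180.0, -0.0, 12.7]
contact_force: [0.9, 0.4, 0.2]
width: 85.5
```

Emit:
{"name": "drive_tool", "arguments": {
  "plan": [
    [[0.386, 0.973, 0], [0, 0, -0.03], 1],
    [[0.386, 0.973, 0], [0, 0, -0.03], 1],
    [[0.386, 0.973, 0], [0, 0, -0.03], 1],
    [[0.386, 0.973, 0], [0, 0, -0.03], 1],
    [[0.386, 0.973, 0], [0, 0, -0.03], 1],
    [[0.386, 0.973, 0], [0, 0, -0.03], 1],
    [[0.386, 0.973, 0], [0, 0, -0.03], 1],
    [[0.386, 0.973, 0], [0, 0, -0.03], 1],
    [[0.386, 0.973, 0], [0, 0, -0.03], 1],
    [[0.386, 0.973, 0], [0, 0, -0.03], 1],
    [[0.386, 0.973, 0], [0, 0, -0.03], 1],
    [[0.386, 0.973, 0], [0, 0, -0.03], 1],
    [[0.386, 0.973, 0], [0, 0, -0.03], 1],
    [[0.386, 0.973, 0], [0, 0, -0.03], 1],
    [[0.386, 0.973, 0], [0, 0, -0.03], 1],
    [[0.386, 0.973, 0], [0, 0, -0.03], 1],
    [[0.386, 0.973, 0], [0, 0, -0.03], 1],
    [[0, 0, 0], [0, 0, 0], 1]
  ]
}}

```text
t: 3.7
ee_pos: [458.3, 17.2, 256.1]
tool_rot: [-180.0, 0.0, 8.8]
contact_force: [0.6, -0.1, -1.3]
width: 85.1
```

```bash
python3 - <<'E'
from m import *
st();w=cap('wrist','w1');print(np.array(w['mtx']).round(1).tolist(),ray(w,320,240,True))
for p in [(458,15.4,186),(632.6,-264.5,8),(500,315,6)]: print(proj(w,p,True))
t=cap('top');h,s,v=hsv(t)
red=((h<8)|(h>172))&(s>150)&(v>80)
print('big',rect(t,red,8,(410,335,480,410)))
E
```

```text
{'t': 3.7, 'joint_positions': [-1.05, -21.16, 107.86, 0.02, 93.32, 80.17], 'ee_pos': [458.32, 17.18, 256.08], 'tool_rot': [-179.97, 0.02, 8.78], 'contact_force': [0.57, -0.14, -1.26], 'width': 85.11}
[[371.6, 0.0, 315.6], [0.0, 371.6, 235.3], [0.0, 0.0, 1.0]] (array([523.73468863,  26.37939613, 374.09487202]), array([-0.2719066 , -0.05345744, -0.96083771]))
[317.3 262.3]
[578.1  99.6]
[ 65.1 133.1]
big [ 151.6 -358.2  181.2   17.9   42.1]
```

View pics/w1.png

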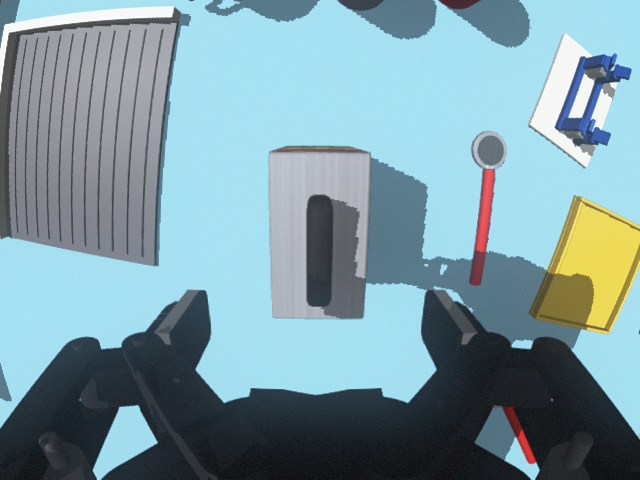

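The wrist view shows the lid plate with corners at (270,153), (370,153), (363,318) and (273,318), and the handle at (319,250). The clip and tray are also visible.

```bash
python3 - <<'E'
from m import *
w=cap('wrist');P=np.array([onz(w,u,v,152,True) for u,v in[(270,153),(370,153),(363,318),(273,318)]]);print(P.tolist(),P.mean(0))
h,s,v=hsv(w)
print('handle',rect(w,v<62,184,(295,185,342,312),fish=True))
# tray inner corner region + edges
for u,v_ in [(23,35),(176,22),(158,265),(5,238)]: print('tray px',onz(w,u,v_,6,True),onz(w,u,v_,21,True))
print('spoon', rect(w,((h<8)|(h>172))&(s>150)&(v>80),7,(465,160,500,290),fish=True))
print('clip foot',rect(w,((s<40)&(v>150))|((h>100)&(s>150)),8,(520,30,632,172),fish=True))
E
```

```text
[[509.1, 50.3, 152.0], [518.4, -8.7, 152.0], [410.6, -24.9, 152.0], [401.3, 35.2, 152.0]] [459.85   12.975 152.   ]
handle [467.5  11.7  51.7   8.9   3. ]
tray px [623.4 409.6   6. ] [619.3 393.9  21. ]
tray px [626.9 186.9   6. ] [622.6 180.3  21. ]
tray px [362.1 179.1   6. ] [368.6 172.8  21. ]
tray px [354.7 427.6   6. ] [361.6 411.2  21. ]
spoon [ 478.7 -165.8   91.1   12.3    7.6]
clip foot [ 630.5 -271.   130.2  117.9  -15.3]
```

Emit:
{"name": "drive_tool", "arguments": {
  "plan": [
    [[0.05, -0.05, -0.8], [0, 0, 0], 1],
    [[0, 0, -0.8], [0, 0, 0], 1],
    [[0, 0, -0.8], [0, 0, 0], 1],
    [[0, 0, -0.7], [0, 0, 0], 1],
    [[0, 0, -0.6], [0, 0, 0], 1],
    [[0, 0, 0], [0, 0, 0], 1],
    [[0, 0, 0], [0, 0, 0], 0],
    [[0, 0, 0], [0, 0, 0], 0],
    [[0, 0, 0], [0, 0, 0], 0],
    [[0, 0, 0], [0, 0, 0], 0],
    [[0, 0, 0], [0, 0, 0], 0],
    [[0, 0, 0], [0, 0, 0], 0],
    [[0, 0, 0], [0, 0, 0], 0],
    [[0, 0, 0], [0, 0, 0], 0],
    [[0, 0, 0], [0, 0, 0], 0]
  ]
}}

```text
t: 5.35
ee_pos: [459.1, 14.6, 182.7]
tool_rot: [180.0, -0.0, 8.7]
contact_force: [-0.2, 0.3, 5.1]
width: 13.0
```

Emit:
{"name": "drive_tool", "arguments": {
  "plan": [
    [[0, 0, 0.4], [0, 0, 0], 0],
    [[0, 0, 0.8], [0, 0, 0], 0],
    [[0, 0, 1], [0, 0, 0], 0],
    [[0, 0, 0.8], [0, 0, 0], 0],
    [[-0.11, 0.97, 0], [0, 0, -0.06], 0],
    [[-0.11, 0.97, 0], [0, 0, -0.06], 0],
    [[-0.11, 0.97, 0], [0, 0, -0.06], 0],
    [[-0.11, 0.97, 0], [0, 0, -0.06], 0],
    [[-0.11, 0.97, 0], [0, 0, -0.06], 0],
    [[-0.11, 0.97, 0], [0, 0, -0.06], 0],
    [[-0.11, 0.97, 0], [0, 0, -0.06], 0],
    [[-0.11, 0.97, 0], [0, 0, -0.06], 0],
    [[-0.11, 0.97, 0], [0, 0, -0.06], 0],
    [[-0.11, 0.97, 0], [0, 0, -0.06], 0],
    [[-0.11, 0.97, 0], [0, 0, -0.06], 0],
    [[-0.11, 0.97, 0], [0, 0, -0.06], 0],
    [[-0.11, 0.97, 0], [0, 0, -0.06], 0],
    [[-0.11, 0.97, 0], [0, 0, -0.06], 0],
    [[-0.11, 0.97, 0], [0, 0, -0.06], 0],
    [[-0.11, 0.97, 0], [0, 0, -0.06], 0]
  ]
}}

```text
t: 7.35
ee_pos: [423.7, 325.8, 243.2]
tool_rot: [-180.0, -0.0, 1.0]
contact_force: [-0.5, -0.1, -1.2]
width: 12.9
```

Emit:
{"name": "drive_tool", "arguments": {
  "plan": [
    [[-0.11, 0.97, 0], [0, 0, -0.06], 0],
    [[-0.11, 0.97, 0], [0, 0, 0], 0],
    [[0, 0.9, -0.5], [0, 0, 0], 0],
    [[0, 0, -1], [0, 0, 0], 0],
    [[0, 0, -1], [0, 0, 0], 0],
    [[0, 0, -1], [0, 0, 0], 0],
    [[0, 0, -1], [0, 0, 0], 0],
    [[0, 0, -1], [0, 0, 0], 0],
    [[0, 0, -1], [0, 0, 0], 0],
    [[0, 0, -1], [0, 0, 0], 0],
    [[0, 0, -1], [0, 0, 0], 0],
    [[0, 0, 0], [0, 0, 0], 0]
  ]
}}

```text
t: 8.55
ee_pos: [418.6, 381.1, 70.4]
tool_rot: [179.9, 0.2, 0.5]
contact_force: [0.0, 0.2, -0.9]
width: 13.2
```

```bash
python3 - <<'E'
from m import *
st();w=cap('wrist','w2')
b=cap('scene');t=cap('top')
a=cv2.resize(w['frame'],(440,330));cr=t['frame'][180:310,150:345];cr=cv2.resize(cr,(360,240),interpolation=cv2.INTER_CUBIC)
b2=cv2.resize(b['frame'][170:300,270:500],(800-440,203));o=np.zeros((450,800,3),np.uint8)
o[:330,:440]=a;o[:240,440:]=cr;o[245:448,440:]=b2
cv2.imwrite('pics/v2.png',o[:,:,::-1])
E
```

```text
{'t': 8.55, 'joint_positions': [39.73, -0.18, 107.49, -0.0, 72.91, 129.22], 'ee_pos': [418.64, 381.12, 70.39], 'tool_rot': [179.87, 0.16, 0.51], 'contact_force': [0.04, 0.24, -0.93], 'width': 13.18}
```

View pics/v2.png

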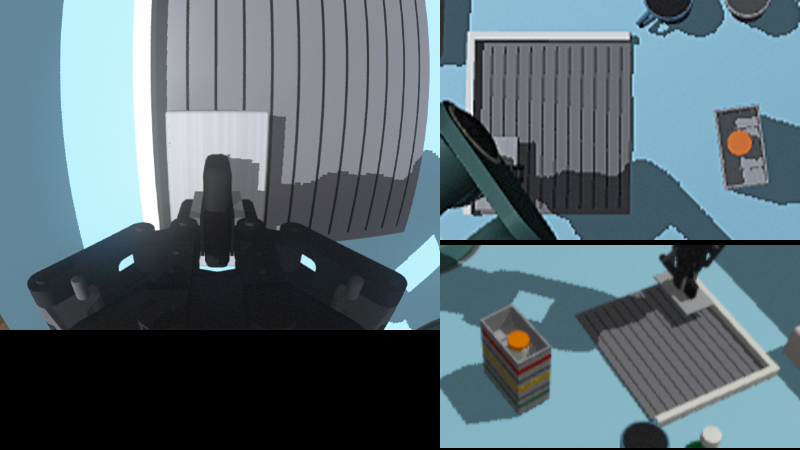

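The lid hangs level above the board by the left rail, at (217,200) in the mosaic. Orange pot A is present in the top tin at (738,145). Setting the lid down.

Emit:
{"name": "drive_tool", "arguments": {
  "plan": [
    [[0, -0.4, -0.4], [0, 0, 0], 0],
    [[0, 0, -0.4], [0, 0, 0], 0],
    [[0, 0, -0.2], [0, 0, 0], 0],
    [[0, 0, -0.1], [0, 0, 0], 0],
    [[0, 0, -0.08], [0, 0, 0], 0],
    [[0, 0, 0], [0, 0, 0], 0]
  ]
}}

```text
t: 9.3
ee_pos: [419.3, 373.8, 48.6]
tool_rot: [180.0, 0.0, 0.5]
contact_force: [-0.6, -0.2, -1.1]
width: 13.1
```

```bash
python3 - <<'E'
from m import *
t=cap('top');h,s,v=hsv(t)
print('potA',rect(t,(h<20)&(s>150)&(v>120),136,(295,230,345,295)))
print('tin',rect(t,((s<60)&(v>90)),146,(295,230,345,295)))
E
```

```text
potA [465.3  18.6  31.1  31.    0.7]
tin [459.4  16.  111.2  62.5   8.5]
```

Emit:
{"name": "drive_tool", "arguments": {
  "plan": [
    [[0, 0, -0.1], [0, 0, 0], 0],
    [[0, 0, 0], [0, 0, 0], 0],
    [[0, 0, 0], [0, 0, 0], 0]
  ]
}}

```text
t: 9.65
ee_pos: [419.3, 373.8, 46.7]
tool_rot: [180.0, -0.0, 0.5]
contact_force: [-0.1, -0.7, -0.8]
width: 13.0
```

Emit:
{"name": "drive_tool", "arguments": {
  "plan": [
    [[0, 0, -0.05], [0, 0, 0], 0],
    [[0, 0, 0], [0, 0, 0], 0.5],
    [[0, 0, 0], [0, 0, 0], 0.5],
    [[0, 0, 0], [0, 0, 0], 0.5],
    [[0, 0, 0], [0, 0, 0], 0.5],
    [[0, 0, 0], [0, 0, 0], 0.5],
    [[0, 0, 0.4], [0, 0, 0], 0.61],
    [[0, 0, 0.8], [0, 0, 0], 0.61],
    [[0, 0, 1], [0, 0, 0], 0.61],
    [[0, 0, 1], [0, 0, 0], 0.61],
    [[0, 0, 1], [0, 0, 0], 0.61],
    [[0, 0, 1], [0, 0, 0], 0.61],
    [[0, 0, 1], [0, 0, 0], 0.61],
    [[0, 0, 1], [0, 0, 0], 0.61],
    [[0, 0, 1], [0, 0, 0], 0.61],
    [[0, 0, 1], [0, 0, 0], 0.61],
    [[0, 0, 1], [0, 0, 0], 0.61]
  ]
}}

```text
t: 11.35
ee_pos: [419.2, 373.6, 252.2]
tool_rot: [-179.9, -0.1, 0.5]
contact_force: [-0.2, -0.1, -0.5]
width: 52.3
```

Emit:
{"name": "drive_tool", "arguments": {
  "plan": [
    [[0.128, -0.98, 0], [0, 0, 0.68], 0.61],
    [[0.128, -0.98, 0], [0, 0, 0.68], 0.61],
    [[0.128, -0.98, 0], [0, 0, 0.68], 0.61],
    [[0.128, -0.98, 0], [0, 0, 0.68], 0.61],
    [[0.128, -0.98, 0], [0, 0, 0.68], 0.61],
    [[0.128, -0.98, 0], [0, 0, 0.68], 0.61],
    [[0.128, -0.98, 0], [0, 0, 0.68], 0.61],
    [[0.128, -0.98, 0], [0, 0, 0.68], 0.61],
    [[0.128, -0.98, 0], [0, 0, 0.68], 0.61],
    [[0.128, -0.98, 0], [0, 0, 0.68], 0.61],
    [[0.128, -0.98, 0], [0, 0, 0.68], 0.61],
    [[0.128, -0.98, 0], [0, 0, 0.68], 0.61],
    [[0.128, -0.98, 0], [0, 0, 0.68], 0.61],
    [[0.128, -0.98, 0], [0, 0, 0.68], 0.61],
    [[0.128, -0.98, 0], [0, 0, 0.68], 0.61],
    [[0.128, -0.98, 0], [0, 0, 0.68], 0.61],
    [[0.128, -0.98, 0], [0, 0, 0.68], 0.61],
    [[0.128, -0.98, 0], [0, 0, 0.68], 0.61],
    [[0, 0, -0.8], [0, 0, 0], 0.61],
    [[0, 0, 0], [0, 0, 0], 0.61]
  ]
}}

```text
t: 13.35
ee_pos: [464.8, 20.9, 232.6]
tool_rot: [-179.9, -0.0, 98.3]
contact_force: [0.3, 0.5, -0.1]
width: 52.2
```

```bash
python3 - <<'E'
from m import *
st();w=cap('wrist','w3');h,s,v=hsv(w)
print('potA',rect(w,(h<20)&(s>150)&(v>120),136,(0,0,640,480),100,True))
t=cap('top');h,s,v=hsv(t)
print('lid',rect(t,((s<60)&(v>150)),10,(172,205,252,300)))
E
```

```text
{'t': 13.35, 'joint_positions': [-0.57, -19.89, 109.08, 0.01, 90.9, -8.86], 'ee_pos': [464.77, 20.88, 232.55], 'tool_rot': [-179.91, -0.02, 98.28], 'contact_force': [0.26, 0.47, -0.12], 'width': 52.19}
potA [465.5  18.4  35.5  34.3 -65.1]
lid [421.2 376.2 104.6  59.7   0.6]
```

View pics/w3.png

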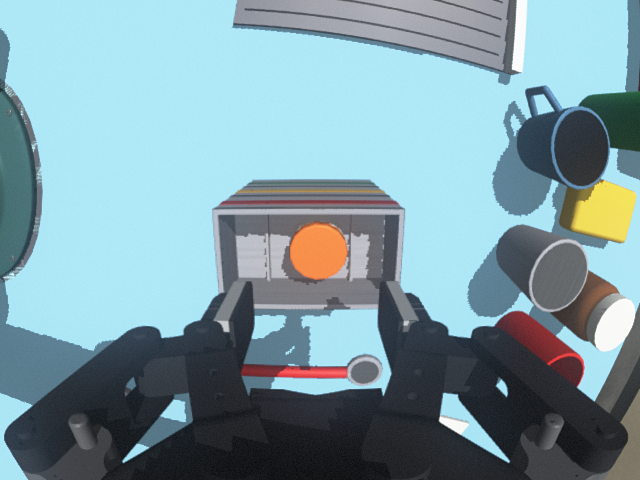

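Pot A's cap is at (318,251), between the ribs, with room at both ends. Descending.

Emit:
{"name": "drive_tool", "arguments": {
  "plan": [
    [[0.03, -0.12, -0.5], [0, 0, 0], 0.61],
    [[0, 0, -1], [0, 0, 0], 0.61],
    [[0, 0, -1], [0, 0, 0], 0.61],
    [[0, 0, -1], [0, 0, 0], 0.61],
    [[0, 0, -0.8], [0, 0, 0], 0.61],
    [[0, 0, -0.5], [0, 0, 0], 0.61],
    [[0, 0, -0.28], [0, 0, 0], 0.61],
    [[0, 0, 0], [0, 0, 0], 0.61],
    [[0, 0, 0], [0, 0, 0], 0.2],
    [[0, 0, 0], [0, 0, 0], 0.2],
    [[0, 0, 0], [0, 0, 0], 0.2],
    [[0, 0, 0], [0, 0, 0], 0.2],
    [[0, 0, 0], [0, 0, 0], 0.2],
    [[0, 0, 0], [0, 0, 0], 0.2]
  ]
}}

```text
t: 14.85
ee_pos: [466.5, 18.5, 133.1]
tool_rot: [179.9, 0.0, 98.4]
contact_force: [0.4, -0.1, 5.6]
width: 35.0
```

Emit:
{"name": "drive_tool", "arguments": {
  "plan": [
    [[0, 0, 0.3], [0, 0, 0], 0.2],
    [[0, 0, 0.7], [0, 0, 0], 0.2],
    [[0, 0, 1], [0, 0, 0], 0.2],
    [[0, 0, 1], [0, 0, 0], 0.2],
    [[-0.09, -0.95, 0], [0, 0, 0], 0.2],
    [[-0.09, -0.95, 0], [0, 0, 0], 0.2],
    [[-0.09, -0.95, 0], [0, 0, 0], 0.2],
    [[-0.09, -0.95, 0], [0, 0, 0], 0.2],
    [[-0.09, -0.95, 0], [0, 0, 0], 0.2],
    [[-0.09, -0.95, 0], [0, 0, 0], 0.2],
    [[-0.09, -0.95, 0], [0, 0, 0], 0.2],
    [[-0.09, -0.95, 0], [0, 0, 0], 0.2],
    [[-0.09, -0.95, 0], [0, 0, 0], 0.2],
    [[-0.09, -0.95, 0], [0, 0, 0], 0.2],
    [[-0.09, -0.95, 0], [0, 0, 0], 0.2],
    [[-0.09, -0.95, 0], [0, 0, 0], 0.2],
    [[-0.09, -0.95, 0], [0, 0, 0], 0.2],
    [[-0.09, -0.95, 0], [0, 0, 0], 0.2],
    [[-0.09, -0.95, 0], [0, 0, 0], 0.2],
    [[-0.09, -0.95, 0], [0, 0, 0], 0.2]
  ]
}}

```text
t: 16.85
ee_pos: [437.1, -286.3, 193.3]
tool_rot: [180.0, 0.0, 98.4]
contact_force: [-1.0, 0.4, -1.2]
width: 34.3
```

Emit:
{"name": "drive_tool", "arguments": {
  "plan": [
    [[-0.09, -0.95, 0], [0, 0, 0], 0.2],
    [[-0.09, -0.95, 0], [0, 0, 0], 0.2],
    [[-0.09, -0.95, 0], [0, 0, 0], 0.2],
    [[-0.09, -0.95, 0], [0, 0, 0], 0.2],
    [[-0.09, -0.95, -0.4], [0, 0, 0], 0.2],
    [[-0.07, -0.98, -1], [0, 0, 0], 0.2],
    [[0, 0, -1], [0, 0, 0], 0.2],
    [[0, 0, -1], [0, 0, 0], 0.2],
    [[0, 0, -1], [0, 0, 0], 0.2],
    [[0, 0, -1], [0, 0, 0], 0.2],
    [[0, 0, -1], [0, 0, 0], 0.2],
    [[0, 0, -1], [0, 0, 0], 0.2],
    [[0, 0, 0], [0, 0, 0], 0.2]
  ]
}}

```text
t: 18.15
ee_pos: [425.6, -399.6, 40.8]
tool_rot: [-179.8, -0.2, 98.4]
contact_force: [-0.9, 0.8, -1.1]
width: 34.1
```

```bash
python3 - <<'E'
from m import *
st();w=cap('wrist','w4');h,s,v=hsv(w);b=cap('scene')
o=np.hstack([cv2.resize(w['frame'],(480,360)),cv2.resize(b['frame'][240:360,130:236],(320,360))])
cv2.imwrite('pics/v4.png',o[:,:,::-1])
t=cap('top');h,s,v=hsv(t)
print('potA',rect(t,(h<20)&(h>6)&(s>150)&(v>120),60,(400,230,500,320)))
print('spoon',rect(t,((h<8)|(h>172))&(s>150)&(v>80),8,(360,200,400,320)))
E
```

```text
{'t': 18.15, 'joint_positions': [-45.7, 3.81, 106.41, 0.0, 70.05, -54.12], 'ee_pos': [425.61, -399.55, 40.78], 'tool_rot': [-179.84, -0.22, 98.42], 'contact_force': [-0.87, 0.84, -1.13], 'width': 34.11}
potA None
spoon [ 460.  -165.5  127.1   12.3    7.7]
```

View pics/v4.png

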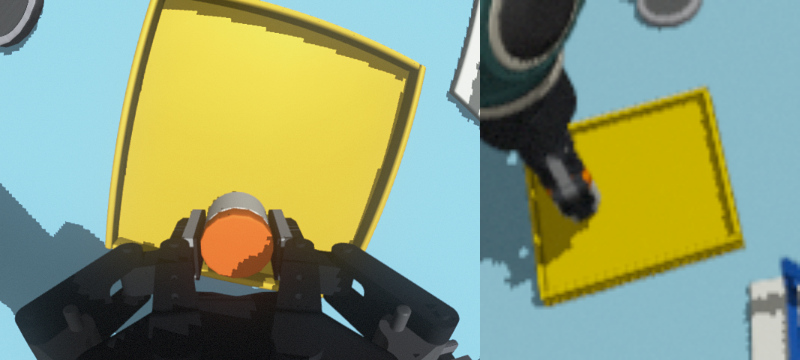

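Pot A hangs upright over the tray's near side at (237,240). Releasing it, then going back for the top tin.

Emit:
{"name": "drive_tool", "arguments": {
  "plan": [
    [[0, 0.25, -0.12], [0, 0, 0], 0.2],
    [[0, 0, -0.1], [0, 0, 0], 0.2],
    [[0, 0, -0.05], [0, 0, 0], 0.2],
    [[0, 0, 0], [0, 0, 0], 0.2],
    [[0, 0, 0], [0, 0, 0], 0.6],
    [[0, 0, 0], [0, 0, 0], 0.6],
    [[0, 0, 0], [0, 0, 0], 0.6],
    [[0, 0, 0], [0, 0, 0], 0.6],
    [[0, 0, 0.4], [0, 0, 0], 0.6],
    [[0, 0, 0.9], [0, 0, 0], 0.6],
    [[0, 0, 1], [0, 0, 0], 0.8],
    [[0, 0, 1], [0, 0, 0], 1],
    [[0, 0, 1], [0, 0, 0], 1],
    [[0.08, 1, 1], [0, 0, -0.5], 1],
    [[0.08, 1, 1], [0, 0, -0.5], 1],
    [[0.08, 1, 1], [0, 0, -0.5], 1],
    [[0.08, 1, 1], [0, 0, -0.5], 1]
  ]
}}

```text
t: 20.0
ee_pos: [433.1, -314.2, 206.2]
tool_rot: [180.0, 0.0, 82.3]
contact_force: [-0.2, 0.0, -0.0]
width: 85.1
```

Emit:
{"name": "drive_tool", "arguments": {
  "plan": [
    [[0.08, 1, 0], [0, 0, -0.55], 1],
    [[0.08, 1, 0], [0, 0, -0.55], 1],
    [[0.08, 1, 0], [0, 0, -0.55], 1],
    [[0.08, 1, 0], [0, 0, -0.55], 1],
    [[0.08, 1, 0], [0, 0, -0.55], 1],
    [[0.08, 1, 0], [0, 0, -0.55], 1],
    [[0.08, 1, 0], [0, 0, -0.55], 1],
    [[0.08, 1, 0], [0, 0, -0.55], 1],
    [[0.08, 1, 0], [0, 0, -0.55], 1],
    [[0.08, 1, 0], [0, 0, -0.55], 1],
    [[0.08, 1, 0], [0, 0, -0.55], 1],
    [[0.08, 1, 0], [0, 0, -0.55], 1],
    [[0.08, 1, 0], [0, 0, -0.55], 1],
    [[0.08, 1, 0], [0, 0, -0.55], 1],
    [[0.08, 1, 0], [0, 0, -0.55], 1],
    [[0.08, 1, 0], [0, 0, -0.55], 1],
    [[0, 0.45, 0.4], [0, 0, -0.45], 1],
    [[0, 0, 0], [0, 0, 0], 1]
  ]
}}

```text
t: 21.8
ee_pos: [459.0, 14.9, 214.1]
tool_rot: [180.0, -0.1, 8.5]
contact_force: [-0.7, -0.4, 0.6]
width: 85.5
```

```bash
python3 - <<'E'
from m import *
st();w=cap('wrist','w5');h,s,v=hsv(w)
print('tin',rect(w,((s<55)),146,(230,100,420,330),100,True))
t=cap('top');h,s,v=hsv(t)
print('potA',rect(t,(h<20)&(h>6)&(s>150)&(v>120),39,(400,230,500,320)))
E
```

```text
{'t': 21.8, 'joint_positions': [-1.33, -20.52, 111.25, 0.01, 89.17, 80.2], 'ee_pos': [459.01, 14.85, 214.11], 'tool_rot': [179.99, -0.1, 8.46], 'contact_force': [-0.7, -0.36, 0.64], 'width': 85.52}
tin [467.2  15.7  98.3  62.7   8.4]
potA [ 426.2 -394.    36.1   30.6   -0.5]
```

Emit:
{"name": "drive_tool", "arguments": {
  "plan": [
    [[0.02, 0.04, -0.6], [0, 0, 0], 1],
    [[0, 0, -1], [0, 0, 0], 1],
    [[0, 0, -1], [0, 0, 0], 1],
    [[0, 0, -1], [0, 0, 0], 1],
    [[0, 0, -0.5], [0, 0, 0], 1],
    [[0, 0, -0.2], [0, 0, 0], 1],
    [[0, 0, 0], [0, 0, 0], 1],
    [[0, 0, 0], [0, 0, 0], 0.5],
    [[0, 0, 0], [0, 0, 0], 0.5],
    [[0, 0, 0], [0, 0, 0], 0.5],
    [[0, 0, 0], [0, 0, 0], 0.5],
    [[0, 0, 0], [0, 0, 0], 0.5],
    [[0, 0, 0], [0, 0, 0], 0.5],
    [[0, 0, 0.1], [0, 0, 0], 0.5],
    [[0, 0, 0.3], [0, 0, 0], 0.5],
    [[0, 0, 0.6], [0, 0, 0], 0.5],
    [[0, 0, 1], [0, 0, 0], 0.5],
    [[0, 0, 0], [0, 0, 0], 0.5]
  ]
}}

```text
t: 23.7
ee_pos: [460.2, 14.7, 169.9]
tool_rot: [180.0, -0.2, 8.4]
contact_force: [-0.4, 0.0, -1.9]
width: 61.6
```

```bash
python3 - <<'E'
from m import *
st();t=cap('top');b=cap('scene')
o=np.hstack([cv2.resize(t['frame'][225:300,285:360],(400,400)),cv2.resize(b['frame'][190:290,270:370],(400,400))])
cv2.imwrite('pics/v6.png',o[:,:,::-1])
E
```

```text
{'t': 23.7, 'joint_positions': [-1.34, -19.28, 114.45, -0.0, 84.6, 80.22], 'ee_pos': [460.2, 14.74, 169.87], 'tool_rot': [179.96, -0.22, 8.44], 'contact_force': [-0.41, 0.01, -1.87], 'width': 61.57}
```

View pics/v6.png

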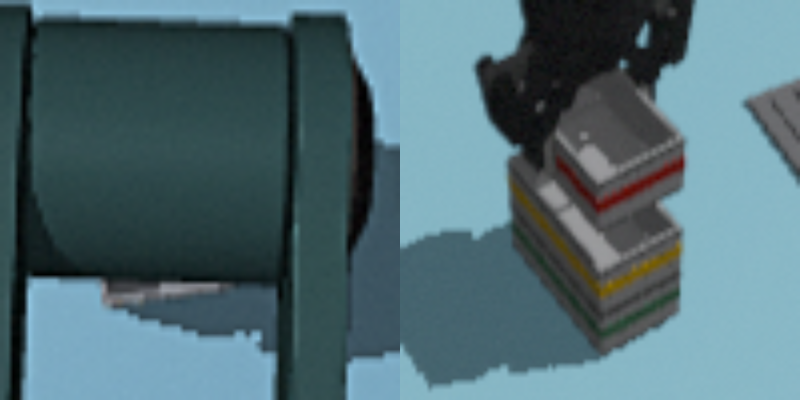

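Only the red tin came up at (620,150); the yellow and green tins stay stacked. Carrying it to the tray.

Emit:
{"name": "drive_tool", "arguments": {
  "plan": [
    [[0, 0, 1], [0, 0, 0], 0.5],
    [[-0.16, 0.98, 0], [0, 0, -0.09], 0.5],
    [[-0.16, 0.98, 0], [0, 0, -0.09], 0.5],
    [[-0.16, 0.98, 0], [0, 0, -0.09], 0.5],
    [[-0.16, 0.98, 0], [0, 0, -0.09], 0.5],
    [[-0.16, 0.98, 0], [0, 0, -0.09], 0.5],
    [[-0.16, 0.98, 0], [0, 0, -0.09], 0.5],
    [[-0.16, 0.98, 0], [0, 0, -0.09], 0.5],
    [[-0.16, 0.98, 0], [0, 0, -0.09], 0.5],
    [[-0.16, 0.98, 0], [0, 0, -0.09], 0.5],
    [[-0.16, 0.98, 0], [0, 0, -0.09], 0.5],
    [[-0.16, 0.98, -0.4], [0, 0, -0.09], 0.5],
    [[0, 0, -1], [0, 0, 0], 0.5],
    [[0, 0, -1], [0, 0, 0], 0.5],
    [[0, 0, -1], [0, 0, 0], 0.5],
    [[0, 0, -1], [0, 0, 0], 0.5],
    [[0, 0, -1], [0, 0, 0], 0.5],
    [[0, 0, -1], [0, 0, 0], 0.5],
    [[0, 0, -0.6], [0, 0, 0], 0.5],
    [[0, 0, 0], [0, 0, 0], 0.5]
  ]
}}

```text
t: 25.8
ee_pos: [423.0, 229.9, 44.7]
tool_rot: [179.9, 0.2, 0.5]
contact_force: [1.0, -0.2, -2.0]
width: 61.4
```

Emit:
{"name": "drive_tool", "arguments": {
  "plan": [
    [[0, 0, -0.15], [0, 0, 0], 0.5],
    [[0, 0, -0.1], [0, 0, 0], 0.5],
    [[0, 0, -0.1], [0, 0, 0], 0.5],
    [[0, 0, 0], [0, 0, 0], 0.5]
  ]
}}

```text
t: 26.2
ee_pos: [424.1, 230.4, 39.9]
tool_rot: [-180.0, -0.0, 0.5]
contact_force: [-0.0, 0.6, -0.3]
width: 61.4
```

```bash
python3 - <<'E'
from m import *
st();t=cap('top');h,s,v=hsv(t)
for n,m in dict(green=(h>40)&(h<85)&(s>90),blue=(h>105)&(h<130)&(s>150),yel=(h>20)&(h<35)&(s>100)).items(): print(n,rect(t,m,89,(298,235,340,290),5))
cv2.imwrite('pics/v7.png',cv2.resize(t['frame'][180:310,150:390],(800,433),interpolation=cv2.INTER_CUBIC)[:,:,::-1])
E
```

```text
{'t': 26.2, 'joint_positions': [25.48, -9.29, 119.09, 0.0, 70.18, 114.97], 'ee_pos': [424.11, 230.39, 39.9], 'tool_rot': [-179.99, -0.02, 0.51], 'contact_force': [-0.04, 0.59, -0.34], 'width': 61.35}
green None
blue None
yel None
```

View pics/v7.png

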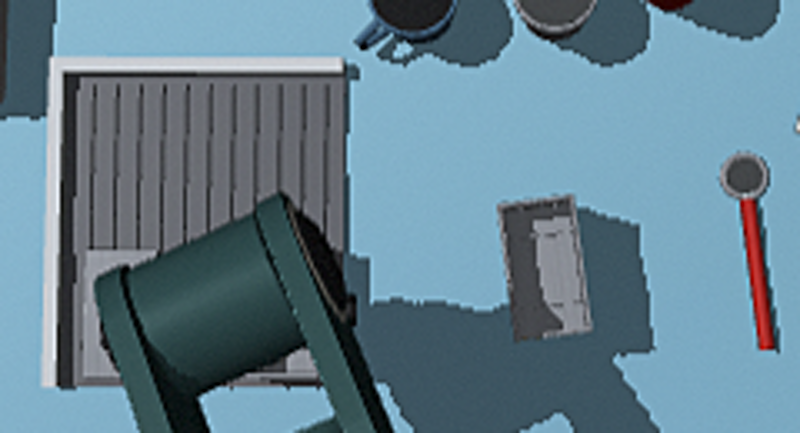

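The yellow tin at (545,270) is empty, so there is no pot B. The red tin is resting on the tray. Releasing it and going to the yellow tin.

Emit:
{"name": "drive_tool", "arguments": {
  "plan": [
    [[0, 0, -0.05], [0, 0, 0], 0.5],
    [[0, 0, 0], [0, 0, 0], 1],
    [[0, 0, 0], [0, 0, 0], 1],
    [[0, 0, 0], [0, 0, 0], 1],
    [[0, 0, 0.4], [0, 0, 0], 1],
    [[0, 0, 1], [0, 0, 0], 1],
    [[0, 0, 1], [0, 0, 0], 1],
    [[0, 0, 1], [0, 0, 0], 1],
    [[0, 0, 1], [0, 0, 0], 1],
    [[0, 0, 1], [0, 0, 0], 1],
    [[0.2, -0.97, 0.5], [0, 0, 0.1], 1],
    [[0.2, -0.97, 0], [0, 0, 0.1], 1],
    [[0.2, -0.97, 0], [0, 0, 0.1], 1],
    [[0.2, -0.97, 0], [0, 0, 0.1], 1],
    [[0.2, -0.97, 0], [0, 0, 0.1], 1],
    [[0.2, -0.97, 0], [0, 0, 0.1], 1],
    [[0.2, -0.97, 0], [0, 0, 0.1], 1],
    [[0.2, -0.97, 0], [0, 0, 0.1], 1],
    [[0.2, -0.97, 0], [0, 0, 0.1], 1]
  ]
}}

```text
t: 28.15
ee_pos: [460.1, 54.9, 157.4]
tool_rot: [180.0, -0.0, 7.7]
contact_force: [-0.7, -0.1, 1.1]
width: 84.9
```

Emit:
{"name": "drive_tool", "arguments": {
  "plan": [
    [[0, -0.97, 0], [0, 0, 0.1], 1],
    [[0, -0.97, 0], [0, 0, 0], 1],
    [[0, 0, 0], [0, 0, 0], 1]
  ]
}}

```text
t: 28.45
ee_pos: [460.0, 15.5, 157.3]
tool_rot: [180.0, -0.0, 8.4]
contact_force: [-0.7, 0.8, 0.3]
width: 85.3
```

```bash
python3 - <<'E'
from m import *
st();w=cap('wrist','w8');h,s,v=hsv(w)
print('tin',rect(w,((s<55)),99,(220,80,430,330),100,True))
t=cap('top');h,s,v=hsv(t)
print('potA',rect(t,(h<20)&(h>6)&(s>150)&(v>120),39,(400,230,500,320)))
print('toptin',rect(t,(s<60)&(v>110),58,(205,240,253,298)),'lid',rect(t,((s<60)&(v>150)),10,(172,205,252,300)))
E
```

```text
{'t': 28.45, 'joint_positions': [-1.24, -18.74, 115.22, -0.02, 83.49, 80.36], 'ee_pos': [460.03, 15.47, 157.29], 'tool_rot': [179.98, -0.02, 8.41], 'contact_force': [-0.72, 0.82, 0.29], 'width': 85.34}
tin [470.6  16.1  91.8  62.8   8.3]
potA [ 426.3 -394.    36.    30.6   -0.7]
toptin [440.3 234.1 147.6  71.4   1.4] lid [421.2 376.2 104.6  59.7   0.6]
```

View pics/w8.png

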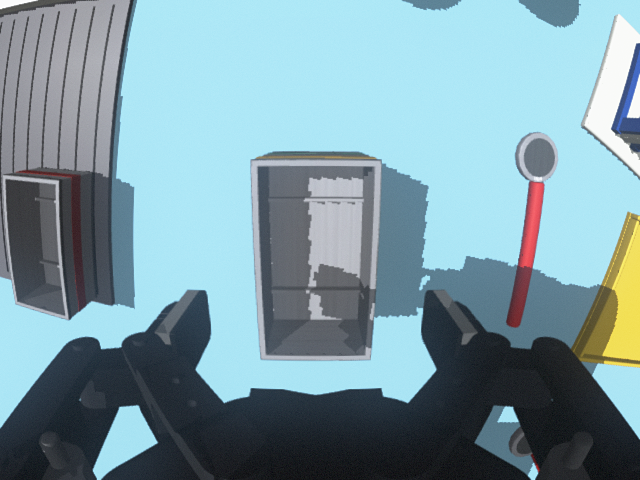

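The yellow tin at (315,260) is empty and the red tin stands upright on the tray. Gripping the yellow tin.

Emit:
{"name": "drive_tool", "arguments": {
  "plan": [
    [[0, 0, -0.6], [0, 0, 0], 1],
    [[0, 0, -1], [0, 0, 0], 1],
    [[0, 0, -1], [0, 0, 0], 1],
    [[0, 0, -0.8], [0, 0, 0], 1],
    [[0, 0, -0.4], [0, 0, 0], 1],
    [[0, 0, 0], [0, 0, 0], 1],
    [[0, 0, 0], [0, 0, 0], 0.5],
    [[0, 0, 0], [0, 0, 0], 0.5],
    [[0, 0, 0], [0, 0, 0], 0.5],
    [[0, 0, 0], [0, 0, 0], 0.5],
    [[0, 0, 0], [0, 0, 0], 0.5],
    [[0, 0, 0], [0, 0, 0], 0.5],
    [[0, 0, 0.1], [0, 0, 0], 0.5],
    [[0, 0, 0.3], [0, 0, 0], 0.5],
    [[0, 0, 0.6], [0, 0, 0], 0.5],
    [[0, 0, 1], [0, 0, 0], 0.5],
    [[0, 0, 1], [0, 0, 0], 0.5],
    [[0, 0, 0], [0, 0, 0], 0.5]
  ]
}}

```text
t: 30.35
ee_pos: [461.1, 16.9, 144.1]
tool_rot: [180.0, -0.3, 8.5]
contact_force: [0.4, -0.2, -1.4]
width: 61.2
```

Emit:
{"name": "drive_tool", "arguments": {
  "plan": [
    [[0.48, 0.975, 0], [0, 0, -0.09], 0.5],
    [[0.48, 0.975, 0], [0, 0, -0.09], 0.5],
    [[0.48, 0.975, 0], [0, 0, -0.09], 0.5],
    [[0.48, 0.975, 0], [0, 0, -0.09], 0.5],
    [[0.48, 0.975, 0], [0, 0, -0.09], 0.5],
    [[0.48, 0.975, 0], [0, 0, -0.09], 0.5],
    [[0.48, 0.975, 0], [0, 0, -0.09], 0.5],
    [[0.48, 0.975, 0], [0, 0, -0.09], 0.5],
    [[0.48, 0.975, 0], [0, 0, -0.09], 0.5],
    [[0.48, 0.975, 0], [0, 0, -0.09], 0.5],
    [[0.48, 0.975, 0], [0, 0, -0.09], 0.5],
    [[0, 0, -0.5], [0, 0, 0], 0.5],
    [[0, 0, -1], [0, 0, 0], 0.5],
    [[0, 0, -1], [0, 0, 0], 0.5],
    [[0, 0, -0.7], [0, 0, 0], 0.5],
    [[0, 0, 0], [0, 0, 0], 0.5]
  ]
}}

```text
t: 31.95
ee_pos: [564.4, 230.7, 74.1]
tool_rot: [179.9, 0.2, 0.6]
contact_force: [-0.3, -0.1, -1.0]
width: 61.8
```

```bash
python3 - <<'E'
from m import *
st();w=cap('wrist','w9');t=cap('top');b=cap('scene')
o=np.zeros((400,800,3),np.uint8);o[:,:400]=cv2.resize(t['frame'][200:305,290:395],(400,400));o[:,400:]=cv2.resize(b['frame'][170:300,350:500],(400,400))
cv2.imwrite('pics/v9.png',o[:,:,::-1])
h,s,v=hsv(t)
for n,m in dict(green=(h>40)&(h<85)&(s>90),blue=(h>105)&(h<130)&(s>150)).items(): print(n,rect(t,m,42,(298,235,340,290),5))
E
```

```text
{'t': 31.95, 'joint_positions': [19.84, 4.96, 101.8, -0.0, 73.46, 109.25], 'ee_pos': [564.43, 230.72, 74.08], 'tool_rot': [179.92, 0.2, 0.59], 'contact_force': [-0.29, -0.11, -0.97], 'width': 61.8}
green None
blue [459.1  14.2  33.3  30.5   0.7]
```

View pics/v9.png

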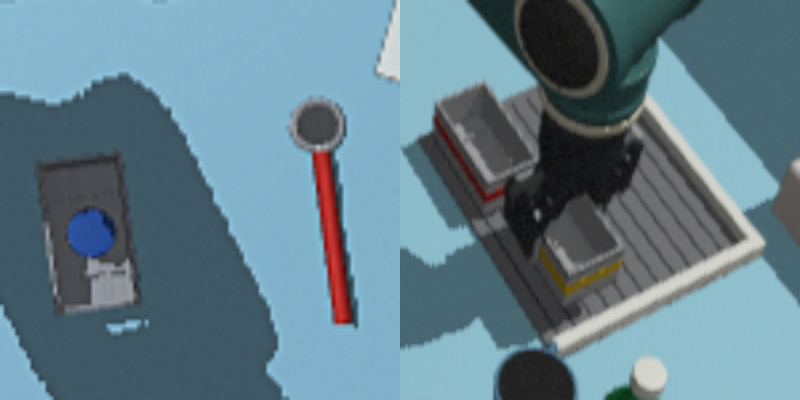

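Pot C (blue) is in the green tin at (90,232). The yellow tin hangs clear of the red one over the tray. Setting it down, then going over the blue pot.

Emit:
{"name": "drive_tool", "arguments": {
  "plan": [
    [[0, 0, -0.7], [0, 0, 0], 0.5],
    [[0, 0, -0.5], [0, 0, 0], 0.5],
    [[0, 0, -0.25], [0, 0, 0], 0.5],
    [[0, 0, -0.15], [0, 0, 0], 0.5],
    [[0, 0, -0.1], [0, 0, 0], 0.5],
    [[0, 0, -0.05], [0, 0, 0], 0.5],
    [[0, 0, 0], [0, 0, 0], 0.5]
  ]
}}

```text
t: 32.8
ee_pos: [565.7, 231.5, 41.8]
tool_rot: [-180.0, -0.0, 0.6]
contact_force: [-0.1, -0.5, -1.3]
width: 61.5
```

Emit:
{"name": "drive_tool", "arguments": {
  "plan": [
    [[0, 0, -0.08], [0, 0, 0], 0.5],
    [[0, 0, -0.04], [0, 0, 0], 0.5],
    [[0, 0, 0], [0, 0, 0], 1],
    [[0, 0, 0], [0, 0, 0], 1],
    [[0, 0, 0], [0, 0, 0], 1],
    [[0, 0, 0.4], [0, 0, 0], 1],
    [[0, 0, 1], [0, 0, 0], 1],
    [[0, 0, 1], [0, 0, 0], 0.61],
    [[0, 0, 1], [0, 0, 0], 0.61],
    [[0, 0, 1], [0, 0, 0], 0.61],
    [[0, 0, 1], [0, 0, 0], 0.61]
  ]
}}

```text
t: 33.9
ee_pos: [565.6, 231.4, 148.8]
tool_rot: [-180.0, -0.0, 0.6]
contact_force: [-0.0, 0.2, 0.1]
width: 52.2
```

Emit:
{"name": "drive_tool", "arguments": {
  "plan": [
    [[-0.355, -0.725, 0], [0, 0, 0.816], 0.61],
    [[-0.355, -0.725, 0], [0, 0, 0.816], 0.61],
    [[-0.355, -0.725, 0], [0, 0, 0.816], 0.61],
    [[-0.355, -0.725, 0], [0, 0, 0.816], 0.61],
    [[-0.355, -0.725, 0], [0, 0, 0.816], 0.61],
    [[-0.355, -0.725, 0], [0, 0, 0.816], 0.61],
    [[-0.355, -0.725, 0], [0, 0, 0.816], 0.61],
    [[-0.355, -0.725, 0], [0, 0, 0.816], 0.61],
    [[-0.355, -0.725, 0], [0, 0, 0.816], 0.61],
    [[-0.355, -0.725, 0], [0, 0, 0.816], 0.61],
    [[-0.355, -0.725, 0], [0, 0, 0.816], 0.61],
    [[-0.355, -0.725, 0], [0, 0, 0.816], 0.61],
    [[-0.355, -0.725, 0], [0, 0, 0.816], 0.61],
    [[-0.355, -0.725, 0], [0, 0, 0.816], 0.61],
    [[-0.355, -0.725, 0], [0, 0, 0.816], 0.61],
    [[0, 0, 0], [0, 0, 0], 0.61]
  ]
}}

```text
t: 35.5
ee_pos: [458.7, 12.9, 148.0]
tool_rot: [180.0, 0.0, 98.6]
contact_force: [-0.5, -0.7, 0.2]
width: 52.1
```

```bash
cat > chk.py <<'E'
from m import *
def checks(t=None):
    t=t or cap('top');h,s,v=hsv(t)
    print('potA',rect(t,(h<20)&(h>6)&(s>150)&(v>120),39,(400,230,500,320)),'potC',rect(t,(h>105)&(h<130)&(s>150),39,(410,235,500,320)))
    print('spoon',rect(t,((h<8)|(h>172))&(s>150)&(v>80),8,(340,215,408,320)),'lid',rect(t,((s<60)&(v>150)),10,(172,205,212,300)))
E
python3 - <<'E'
from chk import *
st();w=cap('wrist','w10');h,s,v=hsv(w)
print('C',rect(w,(h>105)&(h<130)&(s>150),42,(220,100,420,330),50,True))
print('tin',rect(w,((s<55)),52,(200,80,430,330),100,True))
checks()
E
```

```text
{'t': 35.5, 'joint_positions': [-1.56, -18.61, 116.01, -0.01, 82.55, -10.16], 'ee_pos': [458.71, 12.92, 147.97], 'tool_rot': [179.96, 0.02, 98.6], 'contact_force': [-0.48, -0.69, 0.24], 'width': 52.07}
C [460.5  13.5  34.8  33.5 -81.8]
tin [460.9   1.8 139.2  92.9   8.7]
potA [ 426.2 -394.    36.1   30.6   -0.5] potC None
spoon [ 488.3 -161.7   70.    12.3    7.7] lid [421.2 376.2 104.6  59.7   0.6]
```

Emit:
{"name": "drive_tool", "arguments": {
  "plan": [
    [[0.06, 0.04, -0.5], [0, 0, 0], 0.61],
    [[0, 0, -1], [0, 0, 0], 0.61],
    [[0, 0, -1], [0, 0, 0], 0.61],
    [[0, 0, -1], [0, 0, 0], 0.61],
    [[0, 0, -1], [0, 0, 0], 0.61],
    [[0, 0, -0.6], [0, 0, 0], 0.61],
    [[0, 0, -0.35], [0, 0, 0], 0.61],
    [[0, 0, 0], [0, 0, 0], 0.61],
    [[0, 0, 0], [0, 0, 0], 0.2],
    [[0, 0, 0], [0, 0, 0], 0.2],
    [[0, 0, 0], [0, 0, 0], 0.2],
    [[0, 0, 0], [0, 0, 0], 0.2],
    [[0, 0, 0], [0, 0, 0], 0.2],
    [[0, 0, 0.3], [0, 0, 0], 0.2],
    [[0, 0, 0.7], [0, 0, 0], 0.2],
    [[0, 0, 1], [0, 0, 0], 0.2],
    [[0, 0, 1], [0, 0, 0], 0.2],
    [[0, 0, 1], [0, 0, 0], 0.2]
  ]
}}

```text
t: 37.4
ee_pos: [460.3, 14.7, 120.2]
tool_rot: [180.0, 0.0, 98.5]
contact_force: [-0.3, -0.2, -0.9]
width: 34.2
```

Emit:
{"name": "drive_tool", "arguments": {
  "plan": [
    [[-0.068, -0.96, 0], [0, 0, 0], 0.2],
    [[-0.068, -0.96, 0], [0, 0, 0], 0.2],
    [[-0.068, -0.96, 0], [0, 0, 0], 0.2],
    [[-0.068, -0.96, 0], [0, 0, 0], 0.2],
    [[-0.068, -0.96, 0], [0, 0, 0], 0.2],
    [[-0.068, -0.96, 0], [0, 0, 0], 0.2],
    [[-0.068, -0.96, 0], [0, 0, 0], 0.2],
    [[-0.068, -0.96, 0], [0, 0, 0], 0.2],
    [[-0.068, -0.96, 0], [0, 0, 0], 0.2],
    [[-0.068, -0.96, 0], [0, 0, 0], 0.2],
    [[-0.068, -0.96, 0], [0, 0, 0], 0.2],
    [[-0.068, -0.96, 0], [0, 0, 0], 0.2],
    [[-0.068, -0.96, 0], [0, 0, 0], 0.2],
    [[-0.068, -0.96, 0], [0, 0, 0], 0.2],
    [[-0.068, -0.96, 0], [0, 0, 0], 0.2],
    [[-0.068, -0.96, 0], [0, 0, 0], 0.2],
    [[-0.068, -0.96, 0], [0, 0, 0], 0.2],
    [[0, 0, 0], [0, 0, 0], 0.2]
  ]
}}

```text
t: 39.2
ee_pos: [437.0, -313.3, 119.4]
tool_rot: [180.0, 0.0, 98.4]
contact_force: [0.3, -0.2, 0.4]
width: 34.1
```

Emit:
{"name": "drive_tool", "arguments": {
  "plan": [
    [[0, 0, -0.5], [0, 0, 0], 0.2],
    [[0, 0, -1], [0, 0, 0], 0.2],
    [[0, 0, -1], [0, 0, 0], 0.2],
    [[0, 0, -1], [0, 0, 0], 0.2],
    [[0, 0, -0.3], [0, 0, 0], 0.2],
    [[0, 0, -0.15], [0, 0, 0], 0.2],
    [[0, 0, 0], [0, 0, 0], 0.2]
  ]
}}

```text
t: 39.9
ee_pos: [437.4, -311.5, 39.7]
tool_rot: [180.0, 0.0, 98.5]
contact_force: [0.2, -0.1, -0.7]
width: 34.5
```

```bash
python3 - <<'E'
from chk import *
st();w=cap('wrist','w11');b=cap('scene')
o=np.hstack([cv2.resize(w['frame'],(480,360)),cv2.resize(b['frame'][240:360,130:236],(320,360))])
cv2.imwrite('pics/v11.png',o[:,:,::-1]);checks()
E
```

```text
{'t': 39.9, 'joint_positions': [-38.18, -2.08, 112.49, 0.0, 69.58, -46.71], 'ee_pos': [437.4, -311.47, 39.71], 'tool_rot': [179.99, 0.01, 98.53], 'contact_force': [0.23, -0.12, -0.73], 'width': 34.51}
potA None potC None
spoon [ 460.  -165.5  127.1   12.3    7.7] lid [421.2 376.2 104.6  59.7   0.6]
```

View pics/v11.png

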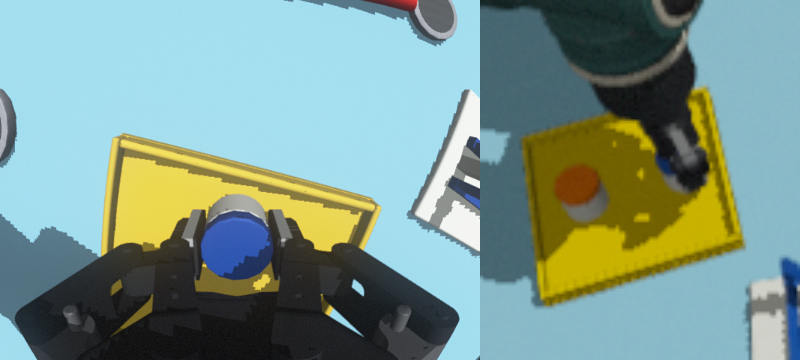

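Pot C is upright over the tray at (237,245), and orange pot A is standing. Releasing pot C and going over the spoon.

Emit:
{"name": "drive_tool", "arguments": {
  "plan": [
    [[0, 0, -0.12], [0, 0, 0], 0.2],
    [[0, 0, -0.06], [0, 0, 0], 0.2],
    [[0, 0, 0], [0, 0, 0], 0.2],
    [[0, 0, 0], [0, 0, 0], 0.6],
    [[0, 0, 0], [0, 0, 0], 0.6],
    [[0, 0, 0], [0, 0, 0], 0.6],
    [[0, 0, 0.4], [0, 0, 0], 0.6],
    [[0, 0, 1], [0, 0, 0], 0.6],
    [[0, 0, 1], [0, 0, 0], 0.6],
    [[0, 0, 1], [0, 0, 0], 0.6],
    [[0, 0, 1], [0, 0, 0], 0.6],
    [[0, 0, 1], [0, 0, 0], 0.6]
  ]
}}

```text
t: 41.25
ee_pos: [437.2, -311.6, 145.2]
tool_rot: [180.0, 0.0, 98.5]
contact_force: [0.2, 0.5, -0.6]
width: 51.0
```

Emit:
{"name": "drive_tool", "arguments": {
  "plan": [
    [[0.08, 0.52, 0], [0, 0, -0.81], 0.36],
    [[0.08, 0.52, 0], [0, 0, -0.81], 0.36],
    [[0.08, 0.52, 0], [0, 0, -0.81], 0.36],
    [[0.08, 0.52, 0], [0, 0, -0.81], 0.36],
    [[0.08, 0.52, 0], [0, 0, -0.81], 0.36],
    [[0.08, 0.52, 0], [0, 0, -0.81], 0.36],
    [[0.08, 0.52, 0], [0, 0, -0.81], 0.36],
    [[0.08, 0.52, 0], [0, 0, -0.81], 0.36],
    [[0.08, 0.52, 0], [0, 0, -0.81], 0.36],
    [[0.08, 0.52, 0], [0, 0, -0.81], 0.36],
    [[0.08, 0.52, 0], [0, 0, -0.81], 0.36],
    [[0.08, 0.52, 0], [0, 0, -0.81], 0.36],
    [[0.08, 0.52, 0], [0, 0, -0.81], 0.36],
    [[0.08, 0.52, 0], [0, 0, -0.81], 0.36],
    [[0, 0, 0], [0, 0, 0], 0.36]
  ]
}}

```text
t: 42.75
ee_pos: [459.8, -165.3, 144.3]
tool_rot: [180.0, -0.0, 7.7]
contact_force: [0.0, -0.3, 0.1]
width: 30.5
```

```bash
python3 - <<'E'
from chk import *
st();w=cap('wrist','w12');h,s,v=hsv(w)
print('spoon',rect(w,((h<8)|(h>172))&(s>150)&(v>60),7,(220,60,420,400),50,True))
print('clip blue', rect(w,(h>105)&(h<130)&(s>130),8,(380,0,640,480),50,True))
checks()
cv2.imwrite('pics/v12.png',w['frame'][:,:,::-1])
E
```

```text
{'t': 42.75, 'joint_positions': [-22.78, -14.25, 112.93, 0.01, 81.28, 59.49], 'ee_pos': [459.76, -165.33, 144.3], 'tool_rot': [179.99, -0.03, 7.73], 'contact_force': [0.01, -0.25, 0.06], 'width': 30.48}
spoon [ 458.9 -166.6  131.3    9.7    7.8]
clip blue [ 626.7 -293.3   73.1   27.6  -14.5]
potA None potC None
spoon [ 418.7 -170.9   43.9   11.7    8. ] lid [421.2 376.2 104.6  59.7   0.6]
```

View pics/v12.png

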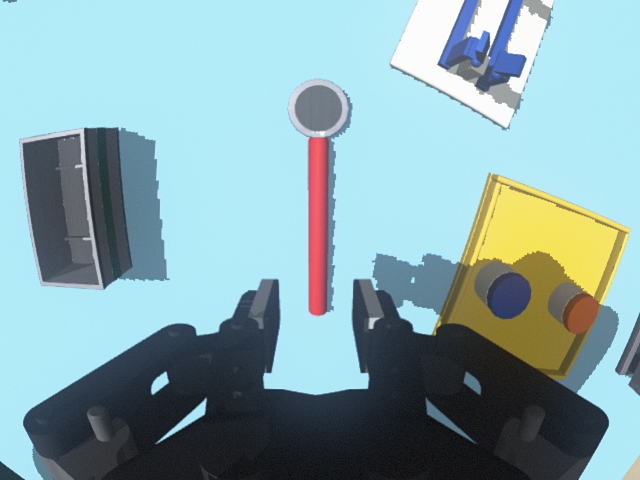

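Spoon is centred under the fingers at (318,220); both pots stand upright at (508,293) and (580,312), and the green tin is at left, empty. Gripping the spoon.

Emit:
{"name": "drive_tool", "arguments": {
  "plan": [
    [[0, -0.04, -0.6], [0, 0, 0], 0.36],
    [[0, 0, -1], [0, 0, 0], 0.36],
    [[0, 0, -1], [0, 0, 0], 0.36],
    [[0, 0, -1], [0, 0, 0], 0.36],
    [[0, 0, -1], [0, 0, 0], 0.36],
    [[0, 0, -0.7], [0, 0, 0], 0.36],
    [[0, 0, -0.35], [0, 0, 0], 0.36],
    [[0, 0, -0.2], [0, 0, 0], 0.36],
    [[0, 0, 0], [0, 0, 0], 0.36],
    [[0, 0, 0], [0, 0, 0], 0],
    [[0, 0, 0], [0, 0, 0], 0],
    [[0, 0, 0], [0, 0, 0], 0],
    [[0, 0, 0], [0, 0, 0], 0],
    [[0, 0, 0], [0, 0, 0], 0]
  ]
}}

```text
t: 44.25
ee_pos: [460.1, -167.1, 27.6]
tool_rot: [180.0, -0.1, 7.8]
contact_force: [-1.0, -0.1, 7.0]
width: 11.6
```

Emit:
{"name": "drive_tool", "arguments": {
  "plan": [
    [[0, 0, 0], [0, 0, 0], 0.25],
    [[0, 0, 0], [0, 0, 0], 0.25],
    [[0, 0, -0.15], [0, 0, 0], 0.25],
    [[0, 0, 0], [0, 0, 0], 0],
    [[0, 0, 0], [0, 0, 0], 0],
    [[0, 0, 0], [0, 0, 0], 0],
    [[0, 0, 0], [0, 0, 0], 0],
    [[0, 0, 0], [0, 0, 0], 0]
  ]
}}

```text
t: 45.05
ee_pos: [460.6, -167.3, 25.4]
tool_rot: [179.9, -0.1, 7.8]
contact_force: [-4.3, 0.4, 20.0]
width: 11.6
```

Emit:
{"name": "drive_tool", "arguments": {
  "plan": [
    [[0, 0, 0.2], [0, 0, 0], 0],
    [[0, 0, 0.5], [0, 0, 0], 0],
    [[0, 0, 1], [0, 0, 0], 0],
    [[0, 0, 1], [0, 0, 0], 0],
    [[0, 0, 1], [0, 0, 0], 0],
    [[0, 0, 1], [0, 0, 0], 0],
    [[0, 0, 1], [0, 0, 0], 0],
    [[0.86, -0.49, 0], [0, 0, -0.295], 0],
    [[0.86, -0.49, 0], [0, 0, -0.295], 0],
    [[0.86, -0.49, 0], [0, 0, -0.295], 0],
    [[0.86, -0.49, 0], [0, 0, -0.295], 0],
    [[0.86, -0.49, 0], [0, 0, -0.295], 0],
    [[0.86, -0.49, 0], [0, 0, -0.295], 0],
    [[0.86, -0.49, 0], [0, 0, -0.295], 0],
    [[0.86, -0.49, 0], [0, 0, -0.295], 0],
    [[0.86, -0.49, 0], [0, 0, -0.295], 0],
    [[0.86, -0.49, 0], [0, 0, -0.295], 0],
    [[0, 0, 0], [0, 0, 0], 0],
    [[0, 0, 0], [0, 0, 0], 0]
  ]
}}

```text
t: 46.95
ee_pos: [631.4, -264.8, 137.4]
tool_rot: [-180.0, 0.1, -15.8]
contact_force: [-0.4, 0.1, -0.4]
width: 11.7
```

```bash
python3 - <<'E'
from chk import *
st();w=cap('wrist','w13');h,s,v=hsv(w)
print('spoon z112',rect(w,((h<8)|(h>172))&(s>150)&(v>60),115,(200,0,440,480),50,True))
print('foot',rect(w,((s<40)&(v>150))|((h>100)&(s>150)),8,(150,20,500,400),50,True))
t=cap('top');h,s,v=hsv(t)
print('topspoon',rect(t,((h<8)|(h>172))&(s>150)&(v>60),115,(380,150,460,260)))
E
```

```text
{'t': 46.95, 'joint_positions': [-24.88, 10.96, 88.94, 0.0, 80.16, 80.89], 'ee_pos': [631.42, -264.75, 137.42], 'tool_rot': [-179.99, 0.06, -15.77], 'contact_force': [-0.41, 0.08, -0.38], 'width': 11.73}
spoon z112 [ 603.  -257.8   44.2   14.1  -14.8]
foot [ 667.3 -275.5  201.1  100.2  -15.7]
topspoon [ 614.4 -259.5   25.4   11.6  -14.2]
```

View pics/w13.png

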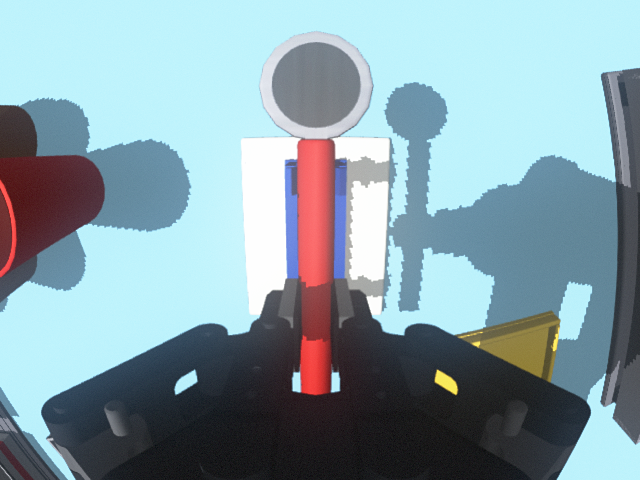

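The spoon handle (col 316) is in line with the jaws (cols 286–347) and the foot (cols 242–391). Checking the offset along the handle numerically.

```bash
python3 - <<'E'
from m import *
w=cap('wrist');h,s,v=hsv(w)
th=np.radians(-15.8);ax=np.array([np.cos(th),np.sin(th)]);nx=np.array([-ax[1],ax[0]]);P=np.array([631.4,-264.8])
def rel(u,v_,z): d=onz(w,u,v_,z,True)[:2]-P;return (d@ax).round(1),(d@nx).round(1)
print('foot far',rel(260,138,8),'near',rel(262,314,8),'L',rel(247,240,8),'R',rel(386,240,8))
print('bowl far/near edge, z~116',rel(316,32,119),rel(316,138,119),'handle near end',rel(316,393,119))
for r in (150,200,250):
    m=np.where((s[r,240:400]<40)&(v[r,240:400]>150))[0]+240;q=np.where(((h[r]<8)|(h[r]>172))&(s[r]>150))[0];q=q[(q>250)&(q<390)];b=np.where((h[r]>105)&(h[r]<130)&(s[r]>130))[0];b=b[(b>250)&(b<390)]
    print(r,'foot',rel(m.min(),r,8),rel(m.max(),r,8),'handle',rel(q.min(),r,119),rel(q.max(),r,119),'blue',(b.min(),b.max()) if len(b) else None)
E
```

```text
foot far (np.float64(65.0), np.float64(36.2)) near (np.float64(-63.4), np.float64(39.2)) L (np.float64(-5.5), np.float64(47.2)) R (np.float64(-5.3), np.float64(-50.3))
bowl far/near edge, z~116 (np.float64(105.3), np.float64(-0.9)) (np.float64(65.3), np.float64(-0.9)) handle near end (np.float64(-47.3), np.float64(-1.1))
150 foot (np.float64(57.3), np.float64(49.2)) (np.float64(57.4), np.float64(-50.0)) handle (np.float64(60.9), np.float64(5.3)) (np.float64(60.9), np.float64(-3.9)) blue None
200 foot (np.float64(23.1), np.float64(48.8)) (np.float64(23.2), np.float64(-50.4)) handle (np.float64(42.3), np.float64(-3.6)) (np.float64(42.3), np.float64(-3.6)) blue (np.int64(336), np.int64(345))
250 foot (np.float64(-12.8), np.float64(49.1)) (np.float64(-12.7), np.float64(-50.0)) handle (np.float64(22.7), np.float64(3.6)) (np.float64(22.7), np.float64(-4.1)) blue (np.int64(288), np.int64(344))
```

Emit:
{"name": "drive_tool", "arguments": {
  "plan": [
    [[0.04, -0.02, -0.6], [0, 0, 0], 0],
    [[0, 0, -1], [0, 0, 0], 0],
    [[0, 0, -0.7], [0, 0, 0], 0],
    [[0, 0, -0.4], [0, 0, 0], 0],
    [[0, 0, -0.2], [0, 0, 0], 0],
    [[0, 0, -0.15], [0, 0, 0], 0],
    [[0, 0, -0.15], [0, 0, 0], 0],
    [[0, 0, 0], [0, 0, 0], 0]
  ]
}}

```text
t: 47.9
ee_pos: [632.8, -265.4, 74.3]
tool_rot: [180.0, -0.1, -15.8]
contact_force: [1.9, 1.2, 0.3]
width: 11.3
```

Emit:
{"name": "drive_tool", "arguments": {
  "plan": [
    [[0, 0, -0.1], [0, 0, 0], 0],
    [[0, 0, -0.1], [0, 0, 0], 0],
    [[0, 0, -0.1], [0, 0, 0], 0],
    [[0, 0, -0.1], [0, 0, 0], 0],
    [[0, 0, 0], [0, 0, 0], 0]
  ]
}}

```text
t: 48.4
ee_pos: [632.1, -265.1, 64.9]
tool_rot: [-180.0, 0.1, -15.8]
contact_force: [0.4, 0.2, -0.6]
width: 11.4
```

Emit:
{"name": "drive_tool", "arguments": {
  "plan": [
    [[0, 0, -0.1], [0, 0, 0], 0],
    [[0, 0, -0.05], [0, 0, 0], 0],
    [[0, 0, 0], [0, 0, 0], 0]
  ]
}}

```text
t: 48.7
ee_pos: [632.2, -265.2, 62.2]
tool_rot: [-180.0, 0.0, -15.8]
contact_force: [0.3, -0.2, -3.7]
width: 11.4
```

Emit:
{"name": "drive_tool", "arguments": {
  "plan": [
    [[0, 0, -0.05], [0, 0, 0], 0],
    [[0, 0, -0.05], [0, 0, 0], 0],
    [[0, 0, 0], [0, 0, 0], 0]
  ]
}}

```text
t: 49.0
ee_pos: [632.4, -265.2, 61.4]
tool_rot: [-180.0, -0.0, -15.8]
contact_force: [-3.6, 3.3, 6.0]
width: 11.5
```

Emit:
{"name": "drive_tool", "arguments": {
  "plan": [
    [[0, 0, -0.05], [0, 0, 0], 0],
    [[0, 0, 0], [0, 0, 0], 0]
  ]
}}

```text
t: 49.2
ee_pos: [632.5, -265.2, 61.3]
tool_rot: [-180.0, -0.0, -15.8]
contact_force: [-8.0, 4.7, 13.7]
width: 11.2
```

Emit:
{"name": "drive_tool", "arguments": {
  "plan": [
    [[0, 0, 0], [0, 0, 0], 0.35],
    [[0, 0, 0], [0, 0, 0], 0.35],
    [[0, 0, 0], [0, 0, 0], 0.35],
    [[0, 0, 0.3], [0, 0, 0], 0.35],
    [[0, 0, 0.6], [0, 0, 0], 0.35],
    [[0, 0, 1], [0, 0, 0], 0.35],
    [[0, 0, 1], [0, 0, 0], 0.6],
    [[0, 0, 1], [0, 0, 0], 1],
    [[0, 0, 0.5], [0, 0, 0], 1],
    [[0, 0, 0], [0, 0, 0], 1]
  ]
}}

```text
t: 50.2
ee_pos: [633.0, -265.5, 149.9]
tool_rot: [180.0, -0.2, -15.8]
contact_force: [1.0, -0.5, 0.6]
width: 84.7
```

```bash
python3 - <<'E'
from chk import *
st();w=cap('wrist','w14');h,s,v=hsv(w)
red=((h<8)|(h>172))&(s>150)&(v>60)
print('spoon z50',rect(w,red,50,(200,0,440,480),50,True))
th=np.radians(-15.8);ax=np.array([np.cos(th),np.sin(th)]);nx=np.array([-ax[1],ax[0]]);P=np.array([632.5,-264.9])
ys,xs=np.where(red[:,200:440]);print('red rows',ys.min(),ys.max())
for r in(ys.min(),ys.max()):
    u=200+xs[ys==r].mean();d=onz(w,u,r,45,True)[:2]-P;print(r,u,d@ax,d@nx)
b=cap('scene')
o=np.hstack([cv2.resize(w['frame'],(480,360)),cv2.resize(b['frame'][310:390,205:276],(320,360),interpolation=cv2.INTER_CUBIC)])
cv2.imwrite('pics/v14.png',o[:,:,::-1]);checks()
E
```

```text
{'t': 50.2, 'joint_positions': [-24.89, 10.59, 88.16, 0.0, 81.08, 80.92], 'ee_pos': [632.98, -265.54, 149.93], 'tool_rot': [179.97, -0.17, -15.81], 'contact_force': [1.02, -0.5, 0.64], 'width': 84.7}
spoon z50 [ 633.5 -265.3  127.7   10.   -16. ]
red rows 140 336
140 312.1111111111111 64.79461681997417 0.563587750685095
336 314.5 -65.72960678879939 -0.9320897970786459
potA None potC None
spoon None lid [421.2 375.8 105.6  59.5   1.6]
```

View pics/v14.png

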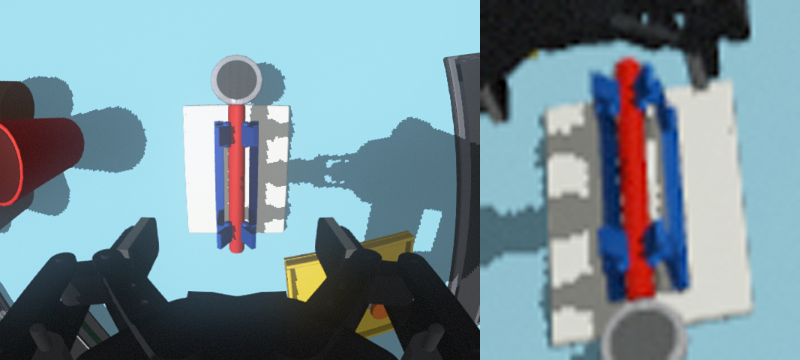

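Spoon is in the clip: handle (237,180) lies between both prong pairs and reads about 0.5 mm off centre lengthwise, at its seated height. Now the bottom tin.

Emit:
{"name": "drive_tool", "arguments": {
  "plan": [
    [[-0.579, 0.937, 0], [0, 0, 0.203], 1],
    [[-0.579, 0.937, 0], [0, 0, 0.203], 1],
    [[-0.579, 0.937, 0], [0, 0, 0.203], 1],
    [[-0.579, 0.937, 0], [0, 0, 0.203], 1],
    [[-0.579, 0.937, 0], [0, 0, 0.203], 1],
    [[-0.579, 0.937, 0], [0, 0, 0.203], 1],
    [[-0.579, 0.937, 0], [0, 0, 0.203], 1],
    [[-0.579, 0.937, 0], [0, 0, 0.203], 1],
    [[-0.579, 0.937, 0], [0, 0, 0.203], 1],
    [[-0.579, 0.937, 0], [0, 0, 0.203], 1],
    [[-0.579, 0.937, 0], [0, 0, 0.203], 1],
    [[-0.579, 0.937, 0], [0, 0, 0.203], 1],
    [[-0.579, 0.937, 0], [0, 0, 0.203], 1],
    [[-0.579, 0.937, 0], [0, 0, 0.203], 1],
    [[-0.579, 0.937, 0], [0, 0, 0.203], 1],
    [[0, 0, 0], [0, 0, 0], 1]
  ]
}}

```text
t: 51.95
ee_pos: [457.5, 17.3, 146.8]
tool_rot: [-180.0, 0.1, 8.7]
contact_force: [1.0, -0.4, 0.1]
width: 85.1
```

```bash
python3 - <<'E'
from chk import *
st();w=cap('wrist','w15');h,s,v=hsv(w)
print('tin',rect(w,((s<55)),52,(225,80,425,380),100,True))
t=cap('top');checks(t);h,s,v=hsv(t)
print('clipspoon',rect(t,((h<8)|(h>172))&(s>150)&(v>60),48,(380,160,450,250)))
# tray rails: white, and inner edges
m=(s<40)&(v>190)
print('rails',rect(t,m,21,(155,185,262,305)))
for r in (215,230,245,260): 
    x=np.where(m[r,155:200])[0]+155; print('row',r,x.min(),x.max(),onz(t,x.min()-.5,r,21)[:2],onz(t,x.max()+.5,r,21)[:2])
for cc in (190,210,230):
    y=np.where(m[185:225,cc])[0]+185; print('col',cc,y.min(),y.max(),onz(t,cc,y.min()-.5,21)[:2],onz(t,cc,y.max()+.5,21)[:2])
E
```

```text
{'t': 51.95, 'joint_positions': [-1.04, -18.64, 116.15, 0.02, 82.57, 80.26], 'ee_pos': [457.46, 17.32, 146.78], 'tool_rot': [-179.97, 0.07, 8.7], 'contact_force': [0.97, -0.36, 0.07], 'width': 85.12}
tin [460.6  14.6 111.5  62.8   8.4]
potA [ 426.2 -394.    36.1   30.6   -0.5] potC [ 436.4 -312.2   33.4   30.6  -89.3]
spoon None lid [421.2 376.2 104.6  59.7   0.6]
clipspoon [ 631.4 -263.3  128.6   12.5  -15.5]
rails [500.  314.9 277.  246.3   0.7]
row 215 164 167 [585.5 440. ] [585.7 428.7]
row 230 164 167 [542.9 438.6] [543.  427.3]
row 245 164 166 [500.4 437.2] [500.5 428.8]
row 260 163 166 [458.1 438.7] [458.2 427.4]
col 190 197 200 [639.3 366.6] [627.8 366.3]
col 210 197 200 [639.9 309.9] [628.5 309.6]
col 230 197 200 [640.6 253.1] [629.1 252.9]
```

Emit:
{"name": "drive_tool", "arguments": {
  "plan": [
    [[0.13, -0.11, -0.6], [0, 0, -0.02], 1],
    [[0, 0, -1], [0, 0, 0], 1],
    [[0, 0, -1], [0, 0, 0], 1],
    [[0, 0, -1], [0, 0, 0], 1],
    [[0, 0, -1], [0, 0, 0], 1],
    [[0, 0, -0.5], [0, 0, 0], 1],
    [[0, 0, -0.24], [0, 0, 0], 1],
    [[0, 0, 0], [0, 0, 0], 1],
    [[0, 0, 0], [0, 0, 0], 0.5],
    [[0, 0, 0], [0, 0, 0], 0.5],
    [[0, 0, 0], [0, 0, 0], 0.5],
    [[0, 0, 0], [0, 0, 0], 0.5],
    [[0, 0, 0], [0, 0, 0], 0.5],
    [[0, 0, 0], [0, 0, 0], 0.5]
  ]
}}

```text
t: 53.45
ee_pos: [461.9, 13.6, 42.0]
tool_rot: [180.0, -0.1, 8.4]
contact_force: [-1.0, -0.4, 6.3]
width: 61.0
```

Emit:
{"name": "drive_tool", "arguments": {
  "plan": [
    [[0, 0, 0.2], [0, 0, 0], 0.5],
    [[0, 0, 0.5], [0, 0, 0], 0.5],
    [[0, 0, 1], [0, 0, 0], 0.5],
    [[0, 0, 1], [0, 0, 0], 0.5],
    [[0, 0, 1], [0, 0, 0], 0.5],
    [[0, 0, 0.5], [0, 0, 0], 0.5],
    [[0, 0, 0], [0, 0, 0], 0.5]
  ]
}}

```text
t: 54.15
ee_pos: [461.9, 13.6, 126.5]
tool_rot: [180.0, -0.1, 8.4]
contact_force: [-0.3, 0.1, -1.9]
width: 61.1
```

Emit:
{"name": "drive_tool", "arguments": {
  "plan": [
    [[0.258, 0.975, 0], [0, 0, -0.05], 0.5],
    [[0.258, 0.975, 0], [0, 0, -0.05], 0.5],
    [[0.258, 0.975, 0], [0, 0, -0.05], 0.5],
    [[0.258, 0.975, 0], [0, 0, -0.05], 0.5],
    [[0.258, 0.975, 0], [0, 0, -0.05], 0.5],
    [[0.258, 0.975, 0], [0, 0, -0.05], 0.5],
    [[0.258, 0.975, 0], [0, 0, -0.05], 0.5],
    [[0.258, 0.975, 0], [0, 0, -0.05], 0.5],
    [[0.258, 0.975, 0], [0, 0, -0.05], 0.5],
    [[0.258, 0.975, 0], [0, 0, -0.05], 0.5],
    [[0.258, 0.975, 0], [0, 0, -0.05], 0.5],
    [[0.258, 0.975, 0], [0, 0, -0.05], 0.5],
    [[0.258, 0.975, 0], [0, 0, -0.05], 0.5],
    [[0.258, 0.975, 0], [0, 0, -0.05], 0.5],
    [[0.258, 0.975, 0], [0, 0, -0.05], 0.5],
    [[0.258, 0.975, 0], [0, 0, -0.05], 0.5],
    [[0.258, 0.975, 0], [0, 0, -0.05], 0.5],
    [[0.258, 0.975, 0], [0, 0, -0.05], 0.5],
    [[0.258, 0.975, 0], [0, 0, -0.07], 0.5],
    [[0, 0, 0], [0, 0, 0], 0.5]
  ]
}}

```text
t: 56.15
ee_pos: [559.1, 385.7, 123.2]
tool_rot: [180.0, 0.1, 0.7]
contact_force: [-0.8, -0.4, -1.4]
width: 61.1
```

Emit:
{"name": "drive_tool", "arguments": {
  "plan": [
    [[0, 0, -0.6], [0, 0, 0], 0.5],
    [[0, 0, -1], [0, 0, 0], 0.5],
    [[0, 0, -1], [0, 0, 0], 0.5],
    [[0, 0, -0.7], [0, 0, 0], 0.5],
    [[0, 0, -0.3], [0, 0, 0], 0.5],
    [[0, 0, 0], [0, 0, 0], 0.5]
  ]
}}

```text
t: 56.75
ee_pos: [559.0, 383.6, 51.8]
tool_rot: [180.0, 0.1, 0.6]
contact_force: [-0.1, -0.3, -0.9]
width: 61.1
```

```bash
python3 - <<'E'
from h import *
st()
w=cap('wrist','w16')
E
```

```text
{'t': 56.75, 'joint_positions': [32.3, 14.11, 93.67, -0.0, 72.31, 121.69], 'ee_pos': [559.0, 383.59, 51.83], 'tool_rot': [179.95, 0.07, 0.62], 'contact_force': [-0.05, -0.27, -0.91], 'width': 61.07}
```

Emit:
{"name": "drive_tool", "arguments": {
  "plan": [
    [[0, 0, -0.1], [0, 0, 0], 0.5],
    [[0, 0, -0.07], [0, 0, 0], 0.5],
    [[0, 0, -0.02], [0, 0, 0], 0.5],
    [[0, 0, 0], [0, 0, 0], 0.5],
    [[0.2, 0, 0], [0, 0, 0], 0.5],
    [[0.2, 0, 0], [0, 0, 0], 0.5],
    [[0.15, 0, 0], [0, 0, 0], 0.5],
    [[0, 0, 0], [0, 0, 0], 0.5]
  ]
}}

```text
t: 57.6
ee_pos: [570.8, 384.1, 49.1]
tool_rot: [-180.0, -0.0, 0.6]
contact_force: [0.5, 0.7, -0.6]
width: 61.4
```

Emit:
{"name": "drive_tool", "arguments": {
  "plan": [
    [[0.1, 0.2, 0], [0, 0, 0], 0.5],
    [[0.03, 0.2, 0], [0, 0, 0], 0.5],
    [[0, 0.15, 0], [0, 0, 0], 0.5],
    [[0, 0, 0], [0, 0, 0], 0.5]
  ]
}}

```text
t: 58.0
ee_pos: [572.9, 395.2, 49.0]
tool_rot: [179.9, 0.0, 0.6]
contact_force: [0.4, -3.5, -1.5]
width: 61.4
```

Emit:
{"name": "drive_tool", "arguments": {
  "plan": [
    [[0.04, 0.04, -0.04], [0, 0, 0], 0.5],
    [[0.04, 0.04, -0.02], [0, 0, 0], 0.5],
    [[0, 0, 0], [0, 0, 0], 0.5]
  ]
}}

```text
t: 58.3
ee_pos: [573.6, 395.4, 48.2]
tool_rot: [179.8, 0.2, 0.6]
contact_force: [-13.8, -18.3, 12.4]
width: 61.6
```

Emit:
{"name": "drive_tool", "arguments": {
  "plan": [
    [[0.04, 0.04, 0], [0, 0, 0], 0.5],
    [[0, 0, 0], [0, 0, 0], 0.5],
    [[0, 0, 0], [0, 0, 0], 0.5]
  ]
}}

```text
t: 58.6
ee_pos: [573.7, 395.5, 48.2]
tool_rot: [179.7, 0.3, 0.6]
contact_force: [-23.4, -25.1, 18.1]
width: 61.3
```

Emit:
{"name": "drive_tool", "arguments": {
  "plan": [
    [[0, 0, 0.02], [0, 0, 0], 0.5],
    [[0, 0, 0], [0, 0, 0], 0.85],
    [[0, 0, 0], [0, 0, 0], 0.85],
    [[0, 0, 0], [0, 0, 0], 0.85],
    [[-0.05, -0.05, 0], [0, 0, 0], 0.9],
    [[0, 0, 0], [0, 0, 0], 0.9],
    [[0, 0, 0.4], [0, 0, 0], 0.95],
    [[0, 0, 1], [0, 0, 0], 1],
    [[0, 0, 1], [0, 0, 0], 1],
    [[-0.5, -0.5, 1], [0, 0, 0], 1],
    [[-0.5, -0.5, 1], [0, 0, 0], 1],
    [[0, 0, 0], [0, 0, 0], 1]
  ]
}}

```text
t: 59.8
ee_pos: [554.7, 376.5, 140.3]
tool_rot: [-179.9, -0.2, 0.6]
contact_force: [0.6, -0.2, -0.4]
width: 85.3
```

```bash
python3 - <<'E'
from chk import *
st();w=cap('wrist','w17');b=cap('scene');checks()
o=np.zeros((480,800,3),np.uint8);o[:420,:500]=cv2.resize(w['frame'],(500,420));o[:300,500:]=cv2.resize(b['frame'][180:290,350:490],(300,300))
cv2.imwrite('pics/v17.png',o[:,:,::-1])
E
```

```text
{'t': 59.8, 'joint_positions': [31.99, 8.96, 90.93, -0.0, 79.85, 121.37], 'ee_pos': [554.65, 376.52, 140.28], 'tool_rot': [-179.86, -0.23, 0.62], 'contact_force': [0.64, -0.2, -0.41], 'width': 85.35}
potA [ 426.2 -394.    36.1   30.6   -0.5] potC [ 436.4 -310.8   31.7   31.1  -45. ]
spoon None lid None
```

View pics/v17.png

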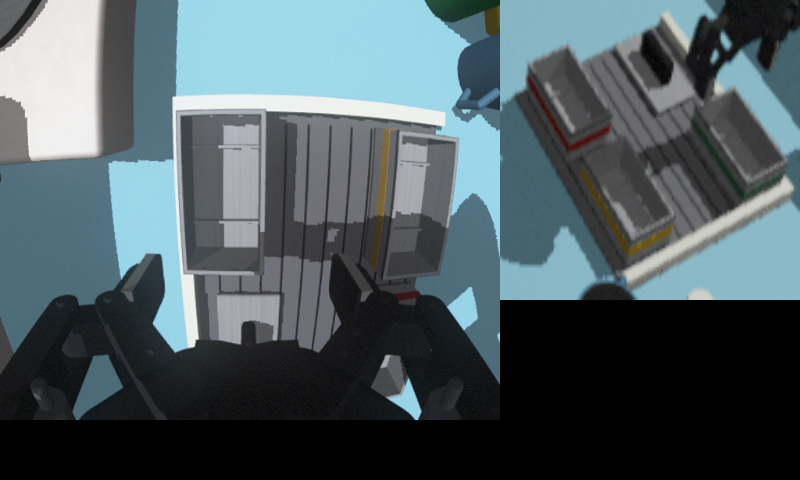

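The wrist view shows the green tin tight in the corner at (220,190), with the yellow tin, red tin and lid (handle up) on the board. Retreating for a last numeric check.

Emit:
{"name": "drive_tool", "arguments": {
  "plan": [
    [[-0.5, -1, 1], [0, 0, 0], 1],
    [[-0.5, -1, 1], [0, 0, 0], 1],
    [[-0.5, -1, 1], [0, 0, 0], 1],
    [[-0.5, -1, 0], [0, 0, 0], 1],
    [[-0.5, -1, 0], [0, 0, 0], 1],
    [[-0.5, -1, 0], [0, 0, 0], 1],
    [[-0.5, -1, 0], [0, 0, 0], 1],
    [[-0.5, -1, 0], [0, 0, 0], 1],
    [[-0.2, -1, 0], [0, 0, 0], 1],
    [[0, -1, 0], [0, 0, 0], 1],
    [[0, -1, 0], [0, 0, 0], 1],
    [[0, -1, 0], [0, 0, 0], 1],
    [[0, -1, 0], [0, 0, 0], 1],
    [[0, -1, 0], [0, 0, 0], 1],
    [[0, -1, 0], [0, 0, 0], 1],
    [[0, -1, 0], [0, 0, 0], 1],
    [[0, -1, 0], [0, 0, 0], 1],
    [[0, -1, 0], [0, 0, 0], 1],
    [[0, 0, 0], [0, 0, 0], 1],
    [[0, 0, 0], [0, 0, 0], 1]
  ]
}}

```text
t: 61.95
ee_pos: [470.5, 16.6, 195.6]
tool_rot: [-180.0, 0.1, 0.6]
contact_force: [-0.2, -0.1, -0.3]
width: 85.3
```

```bash
python3 - <<'E'
from chk import *
st();t=cap('top','top9');checks(t);h,s,v=hsv(t)
f=t['frame'].astype(int).mean(2)
# base tin: profiles across rails: print grey along a row and a column
r=int(proj(t,(573,397,58))[1]);c=int(proj(t,(573,397,58))[0])
print('px',r,c,'expected rim edges cols',proj(t,(573,428.5,58)),proj(t,(573,366.5,58)),'rows',proj(t,(628,397,58)),proj(t,(518,397,58)),'gap line z6',proj(t,(573,428.5,21)),proj(t,(628,397,21)))
print('row',[int(x) for x in f[r,158:196]]);print('col',[int(x) for x in f[192:250,c+4]])
cs=rect(t,((h<8)|(h>172))&(s>150)&(v>60),48,(380,160,450,250));print('clipspoon',cs)
# wrist-view check of the flush gap from the saved close view
E
```

```text
{'t': 61.95, 'joint_positions': [-1.1, -18.37, 111.35, 0.01, 87.08, 88.32], 'ee_pos': [470.47, 16.56, 195.62], 'tool_rot': [-179.99, 0.07, 0.58], 'contact_force': [-0.18, -0.09, -0.29], 'width': 85.34}
potA [ 426.2 -394.    36.1   30.6   -0.5] potC [ 436.4 -312.2   33.4   30.6  -90. ]
spoon None lid [421.2 376.2 104.6  59.7   0.6]
px 217 174 expected rim edges cols [163.5 217.7] [186. 218.] rows [175.6 198.1] [174.3 237.8] gap line z6 [167.4 219.4] [179.2 200.3]
row [178, 184, 184, 182, 181, 185, 158, 130, 21, 30, 33, 35, 63, 66, 66, 70, 69, 69, 69, 67, 61, 147, 164, 160, 156, 160, 153, 163, 166, 48, 35, 17, 38, 26, 28, 49, 48, 47]
col [180, 178, 178, 175, 181, 207, 192, 169, 91, 21, 45, 66, 68, 67, 64, 64, 62, 62, 95, 79, 65, 64, 63, 63, 59, 61, 60, 61, 58, 60, 57, 58, 59, 57, 59, 58, 57, 53, 125, 85, 54, 59, 59, 57, 56, 99, 111, 65, 32, 47, 42, 111, 125, 121, 123, 121, 122, 122]
clipspoon [ 631.4 -263.4  128.6   12.6  -15.5]
```

```bash
python3 - <<'E'
from rig import robot
print(robot.job_done(), robot.read_state()['t'])
E
```

```text
the job is handed in; nothing more can be done
the job is handed in; nothing more can be done
```

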